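# Wind the sample stage home under the thickness gauge

### The job

Pick up the loose crank, fit its square socket fully down onto the square shaft of the gauge station without pressing hard, and wind it clockwise (seen from above) until the sample stage presses snugly against the red stop: feel the crank come up firm, then do not force it further. Leave the crank seated on the shaft, let go of it, and do not disturb the bottle, the jar or the amber case.

Things in the scene. Friction and masses are not known exactly. Their poses are not given: they have to be found in the camera images.
- station: fixed gauge station: base plate 120 x 380 x 10 mm, long along its y, with a green gearbox 100 x 100 mm (top 55 mm above the bench), a rail along +y, and a gauge on a column 210 mm high (270 to 303 mm along +y), whose arm and dial overhang from 168 mm along +y, 133 mm above the bench, the spindle's tip at 92 mm. Origin on the bench straight under the shaft's axis; z up
- shaft: upright square shaft 14 x 14 mm, 30 mm long (top 2 mm taper to 12 mm), on a collar 28 mm across, its top 67 mm above the bench, 12 mm above the gearbox. Origin on the axis at the collar's top, z up, x and y square to the flats; starts at any angle. Clockwise from above drives the stage 8 mm a turn along the station's +y; it resists with 0.2 N m (4 N at the knob) and stays where left
- stage: aluminium sample carriage 90 x 60 x 22 mm with a glass dish on it, sliding along the station's y. Origin at the centre of its underside, axes as the station's; its front face lies 30 mm along +y
- stop: red bar 100 x 20 x 28 mm fixed across the rail, 15 to 22 mm (two to three turns) ahead of the stage's front; its place varies. Origin at its underside's centre, axes as the station's; the stage meets its face 10 mm along -y: its origin is then 40 mm short of the stop's. There the knob's force rises some 4 N per 10 mm of its path; 4 to 8 N over the drag is snug, over 11 N is forcing it
- crank: loose steel crank, about 210 g, on the bench socket down: hub 32 x 32 mm, 34 mm high, square socket 15.6 mm wide right through, flat arm 14 mm wide and 8 mm thick along +x level with the hub's underside. Origin at the socket's centre on the hub's underside, z up, flats along x and y. Any of four quarter-turns fits; fully seated its origin lies at the shaft's, underside on the collar
- crank_knob (a point): centre of the crank's red knob: an upright grip 21 mm across and 40 mm high (from 11 to 51 mm above the hub's underside) which spins freely about its own axis, 55 mm from the hub's axis along the crank's +x; the point is 31 mm above the underside
- bottle: white bottle with a red cap, 68 mm across, 120 mm high, upright; bystander. Origin at its underside's centre
- jar: small glass jar with a blue cap, 56 mm across, 65 mm high, upright; bystander. Origin at its underside's centre
- case: amber flat case 75 x 130 x 22 mm lying on the bench; bystander. Origin at its underside's centre
There are look-alikes about, which are no part of the job. Of the things that look like the crank, the larger one is meant.

How it is judged:
By the outcome, as a careful person would: the job done as asked, in the order asked, and still so for the second after the job is handed in, with the robot touching nothing.
It also fails if it takes over 72 s, if anything falls off the work surface, if the arm or the gripper's body presses on something with over 40 N, if the wrist force passes 120 N, or if a joint passes its speed limit or range.

### The arm

A 7-joint arm with a two-finger parallel gripper is mounted at the origin on the work surface. World frame = base frame: x ahead of the robot, y to its left, z up, the work surface at z = 0. Lengths are in m, angles in rad, forces in N, time in s.
With the tool pointing down it reaches from about 0.4 to 0.85 m from the base axis. Payload 10.4 kg.
Tool frame: the origin (TCP) lies on the centre line of the jaws, within the pads' length; the fingertips stand 11 mm ahead of it and the grasp point (between the pads) lies 8 mm behind it (manip.finger_overhang is the distance from the TCP to the fingertips, in m); z points along the fingers, y is the line along which they close (so a half turn about z gives the same grasp; the last joint's range is limited). The gripper opens to 85 mm and grips with 20 to 120 N. Pads are 22 mm wide; open, the fingers measure 114 mm over their backs; the gripper's body (76 mm by 85 mm) begins 54 mm behind the grasp point. The pads swing forward as they close: fully open they stand 13 mm farther back than shut.
Start: joints at [-1.369, 0.332, -0.065, 1.46, 0.022, 1.35, -0.088], TCP at [0.139, 0.609, 0.242] pointing down, gripper open.
Joint ranges: [-2.6, 2.6], [-0.5, 2.12], [-1.47, 1.34], [0.16, 2.42], [-1.27, 4.41], [0.06, 2.06], [-2.6, 2.6]. Speed limits (rad/s): [2.22, 2.22, 2.79, 2.79, 3.14, 3.14, 3.14].

### API

Orientations are given as a unit quaternion [x, y, z, w].
In Python, from workcell import manip, imaging, workorder gives the robot as it stands.
- The arm moves only by the tool jog_arm, never from a script. Its argument "deltas" is a list of rows, each an object with "gripper": the opening, from 0 (shut) to 1 (fully open); "offset": the shift along the tool's x, y, z in m, a list of three; "rotation": the turn, a rotation vector about the tool's x, y, z in degrees, a list of three. In form: [{"gripper": gripper, "offset": [tx, ty, tz], "rotation": [ax, ay, az]}, ...]. A call has 1 to 20 rows; each row shifts and turns the commanded pose from where the row before left it, along the tool's axes as they then stand; what a row does not reach is not made up. A row lasts 1/10 s, in which the tool goes at most 50 mm and 8.59 degrees, less where a joint would pass 70% of its speed; a pose out of reach is approached as far as the arm can. A call with a gripper value outside its range is refused whole. The fingers move at their own pace and stop on an object; "newtons" is the grip in N (left out, the last holds). Time passes only in rows, so rows that do not move let the fingers close. It gives the time, the measured TCP pose, the force, the opening and the grip force at its end, in the units of the state.
- manip.get_obs(): the state, without advancing time (a new reading comes with each control period).
- imaging.camera(name): name is "side" or "top"; returns the picture (420x560x3 uint8, blue, green, red); there is no depth.
- imaging.camera_model(name): a dict with "camera_matrix" (3x3 intrinsics, pixels), "k1" (the pictures are not rectified: a ray, as slopes to the right and down, at radius r is drawn at 1 + k1 r^2 times it, then the intrinsics apply), "world_to_cam" (4x4, takes a point from world to camera coordinates). Camera axes: x right, y up, looking along -z (the intrinsics and any distortion apply to the point x, -y, -z); pixel columns grow to the right and rows downward; lengths in m; the calibration is good to about 2 mm. A picture is of the moment at which its call begins. camera_model takes no time and is no camera call.
- workorder.hand_in(): hands the job in; it is judged then, once.
The state is a dict: "clock": time; "joint_pos": joint angles; "joint_velocities": joint speeds; "tau": joint torques, N m; "position": TCP position; "ee_rot": TCP orientation; "ft_force": force on the tool from outside, world axes, zero at the start; "torque": the same for the moment, N m; "grip_width": opening from 0.0 (shut) to 1.0 (fully open); "grasp_force": force on a finger pad.
Only numpy, scipy, OpenCV 4.12 (cv2) and the standard library are available. Lean on these libraries where they do the work, as an engineer would, in place of code of your own. Each camera call takes 0.05 s, during which the arm holds its last target. There are 200 camera calls.

## Working session

There is one attempt and no reset: what is moved stays moved. The work goes in short steps, Python scripts to look and compute and a tool call to move; the robot and the scene stay as the last step left them, time stands still between calls to the robot, and variables do not carry over. Pictures are saved under pics/ and viewed, at most 10 in all, crops included, and the job is handed in when it is done.

Besides the shell and the picture viewer there is one more tool, called in YAML: its name, and indented under it one key for each argument. jog_arm: Moves the arm, as the interface text tells. Its arguments: {"type":"object","properties":{"deltas":{"type":"array","items":{"type":"object","properties":{"gripper":{"type":"number"},"offset":{"type":"array","items":{"type":"number"}},"rotation":{"type":"array","items":{"type":"number"}}}}},"newtons":{"type":"number"}},"required":["deltas"]}

```bash
ls; mkdir -p pics
python3 - <<'E'
from workcell import manip, imaging
import cv2
print(manip.get_obs(), manip.finger_overhang)
for n in ("side","top"):
    cv2.imwrite(f"pics/{n}0.png", imaging.camera(n)); print(n, imaging.camera_model(n))
E
```

```text
pics
{'clock': 0.0, 'joint_pos': array([-1.36861156,  0.33285856, -0.0646761 ,  1.46092576,  0.02158851,
        1.34984755, -0.08848133]), 'joint_velocities': array([-0.0017942 ,  0.00125349, -0.00082962, -0.00066368,  0.00050574,
        0.00030444,  0.00013095]), 'tau': array([ 2.80133299e-04, -6.25454378e+01,  4.92044259e-02, -3.91588140e+01,
        1.61361817e-02,  1.02210831e-02, -3.92847960e-05]), 'position': array([0.13924849, 0.60894604, 0.24153157]), 'ee_rot': array([ 1.12148828e-01,  9.93691194e-01, -6.70565695e-04, -4.71720743e-05]), 'ft_force': array([ 0.20252242,  0.01417122, -0.06864326]), 'torque': array([0.02326307, 0.04237241, 0.0112275 ]), 'grasp_force': 0.0, 'grip_width': 1.0022414988269428} 0.011
side {'camera_matrix': array([[382.57740024,   0.        , 277.76706213],
       [  0.        , 382.57740024, 212.09800775],
       [  0.        ,   0.        ,   1.        ]]), 'k1': -0.0050403145694108585, 'world_to_cam': array([[-0.99460933, -0.10332982,  0.00867304,  0.51380729],
       [ 0.08149193, -0.72719893,  0.68157229, -0.12644774],
       [-0.06411972,  0.67860494,  0.73169939, -0.78435727],
       [ 0.        ,  0.        ,  0.        ,  1.        ]])}
top {'camera_matrix': array([[401.53043161,   0.        , 279.00957968],
       [  0.        , 401.53043161, 212.03034166],
       [  0.        ,   0.        ,   1.        ]]), 'k1': -0.10749750264938343, 'world_to_cam': array([[-0.21549958, -0.97649986, -0.00282142,  0.07104195],
       [ 0.95527282, -0.21141253,  0.20678147, -0.50725833],
       [-0.20251856,  0.0418661 ,  0.97838309, -0.82574266],
       [ 0.        ,  0.        ,  0.        ,  1.        ]])}
```

View pics/side0.png

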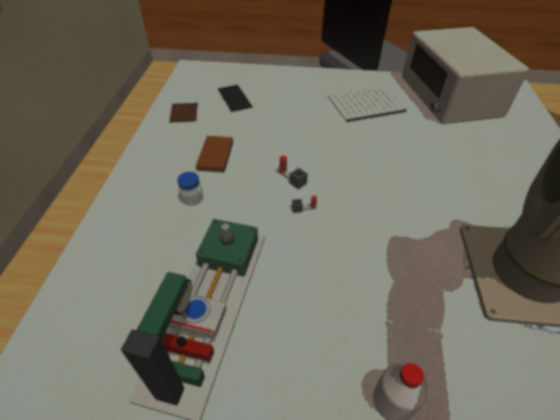

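View pics/top0.png

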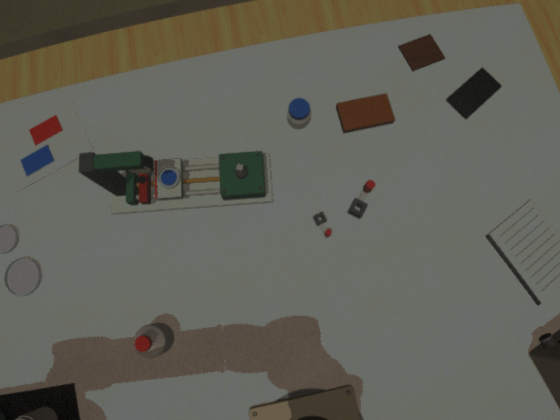

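The side view shows the station's gearbox at (228,245), with the shaft at (226,232). The stage is at (197,312), the stop at (188,347), the bottle at (403,390), the jar at (189,187) and the case at (215,153).

Two things look like the crank:
- **Larger:** hub (298,178), knob (283,160) in side; hub (358,208), knob (370,186) in top.
- **Smaller:** hub (297,206), knob (314,201) in side; hub (320,218), knob (327,232) in top.

The larger one fits the description. I'll confirm it in a crop and measure.

```bash
cat > h.py <<'E'
import numpy as np, cv2
from workcell import manip, imaging
from scipy.spatial.transform import Rotation as R
M={n:imaging.camera_model(n) for n in("side","top")}
def ray(n,px):
    m=M[n];K=np.array(m["camera_matrix"]);T=np.array(m["world_to_cam"])
    u=cv2.undistortPoints(np.array([[px]],float),K,np.array([m["k1"],0,0,0.]))[0,0]  # forward model x*(1+k1 r^2)
    return -T[:3,:3].T@T[:3,3], T[:3,:3].T@np.array([u[0],-u[1],-1.])
def plane(n,px,z):
    o,d=ray(n,px);return o+d*(z-o[2])/d[2]
def tri(ps,pt):
    a,d=ray("side",ps);b,e=ray("top",pt)
    s,t=np.linalg.lstsq(np.c_[d,-e],b-a,rcond=None)[0]
    p,q=a+s*d,b+t*e;return (p+q)/2,np.linalg.norm(p-q)*1000
def proj(n,p):
    m=M[n];T=np.array(m["world_to_cam"]);c=T[:3,:3]@p+T[:3,3];x,y=c[0]/-c[2],-c[1]/-c[2]
    f=1+m["k1"]*(x*x+y*y);K=m["camera_matrix"];return np.array([K[0][0]*x*f+K[0][2],K[1][1]*y*f+K[1][2]])
E
python3 - <<'E'
from h import *
s=cv2.imread("pics/side0.png");t=cv2.imread("pics/top0.png")
def crop(im,x,y,w,h,f): return cv2.convertScaleAbs(cv2.resize(im[y:y+h,x:x+w],None,fx=f,fy=f,interpolation=cv2.INTER_CUBIC),alpha=1.7)
a=crop(s,265,145,65,75,6);b=crop(t,305,170,80,75,5)
c=crop(s,190,212,75,72,5);d=crop(t,205,140,75,72,5)
L=[cv2.resize(i,(400,300)) for i in (a,b,c,d)]
cv2.imwrite("pics/c1.png",np.vstack([np.hstack(L[:2]),np.hstack(L[2:])]))
for n,im in(("side",s),("top",t)):
    h=cv2.cvtColor(im,cv2.COLOR_BGR2HSV)
    for nm,m in(("red",((h[...,0]<8)|(h[...,0]>172))&(h[...,1]>150)&(h[...,2]>60)),("dark",(h[...,2]<85)&(h[...,1]<90)),("green",(h[...,0]>60)&(h[...,0]<95)&(h[...,1]>90))):
        k,_,st,ce=cv2.connectedComponentsWithStats(m.astype(np.uint8))
        print(n,nm,[(st[i].tolist(),ce[i].round(1).tolist()) for i in range(1,k) if 15<st[i,4]<4000 and (nm!="dark" or st[i,4]<400)])
E
```

```text
side red [([281, 157, 5, 14, 56], [282.8, 162.9]), ([312, 197, 4, 9, 21], [313.6, 200.3]), ([172, 321, 41, 11, 57], [192.2, 326.2]), ([163, 334, 49, 27, 642], [188.5, 347.3]), ([401, 363, 23, 24, 428], [411.9, 374.5])]
side dark [([345, 10, 7, 9, 19], [348.2, 14.4]), ([347, 110, 59, 12, 126], [375.8, 115.3]), ([170, 118, 18, 4, 22], [177.7, 120.7]), ([288, 169, 19, 20, 260], [297.7, 178.2]), ([292, 200, 11, 13, 119], [296.8, 205.8]), ([212, 220, 23, 26, 276], [225.5, 234.5]), ([238, 257, 5, 5, 22], [239.9, 258.9]), ([534, 323, 14, 4, 23], [540.2, 324.3]), ([391, 365, 14, 20, 112], [396.2, 371.7]), ([403, 412, 12, 8, 31], [408.1, 416.1])]
side green [([198, 222, 57, 44, 1366], [227.4, 244.7]), ([139, 274, 46, 61, 1276], [162.0, 305.2]), ([173, 363, 29, 21, 345], [187.6, 372.7])]
top red [([30, 116, 32, 29, 477], [45.4, 129.6]), ([139, 174, 8, 3, 16], [142.9, 174.6]), ([139, 180, 8, 22, 147], [142.7, 191.6]), ([366, 181, 9, 8, 49], [370.0, 184.2]), ([326, 230, 5, 6, 24], [328.0, 232.1]), ([135, 336, 15, 16, 189], [142.2, 343.3])]
top dark [([418, 34, 16, 6, 18], [426.2, 36.2]), ([398, 39, 47, 33, 123], [419.4, 56.9]), ([336, 103, 59, 30, 117], [359.5, 123.5]), ([287, 109, 24, 20, 207], [298.7, 120.8]), ([166, 174, 12, 12, 22], [173.0, 181.3]), ([363, 183, 9, 10, 19], [365.3, 189.1]), ([347, 198, 21, 21, 258], [357.1, 207.9]), ([313, 212, 14, 14, 129], [319.5, 218.3]), ([8, 226, 11, 26, 69], [14.6, 238.9]), ([5, 259, 15, 35, 87], [8.7, 275.2]), ([27, 259, 15, 36, 93], [36.6, 276.1]), ([57, 355, 6, 8, 19], [59.8, 357.9]), ([74, 354, 12, 11, 38], [80.1, 359.3]), ([65, 356, 9, 7, 20], [69.0, 359.6]), ([86, 380, 9, 8, 22], [89.7, 383.5]), ([85, 405, 9, 5, 22], [88.3, 407.0]), ([252, 412, 5, 4, 17], [254.2, 413.5])]
top green [([115, 154, 9, 5, 16], [119.1, 156.1]), ([231, 175, 7, 14, 27], [233.9, 181.1]), ([240, 180, 11, 6, 21], [245.4, 182.0])]
```

View pics/c1.png

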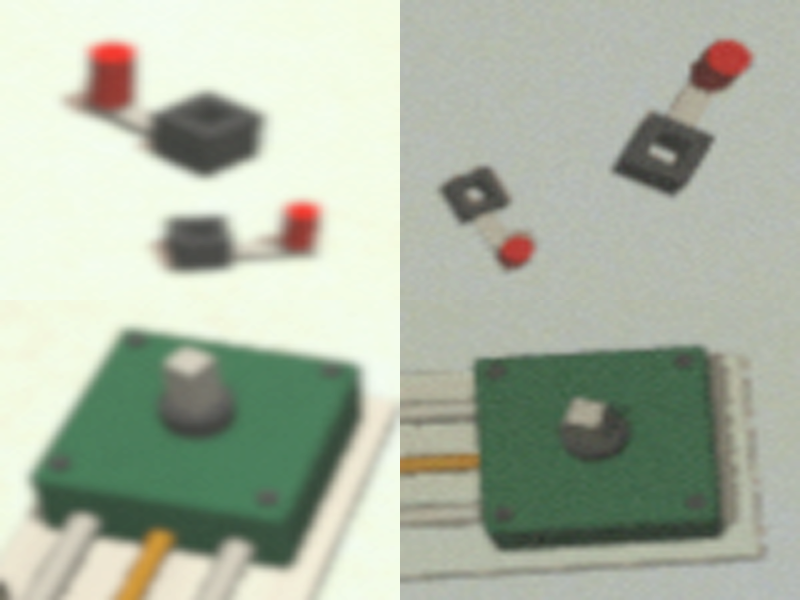

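The crop confirms it. The larger crank has its hub at about (298,178) side / (358,208) top, and the smaller look-alike stays put. The shaft's flats can be seen turned relative to the gearbox. Next I triangulate the corners.

Run:
```python
from h import *
f={'a':(265,145,400/65,4.),'b':(305,170,5.,4.),'c':(190,212,400/75,300/72),'d':(205,140,400/75,300/72)}
def P(k,x,y):
    x0,y0,fx,fy=f[k]; x-=400*(k in'bd'); y-=300*(k in 'cd'); return ((x+.5)/fx-.5+x0,(y+.5)/fy-.5+y0)
def show(nm,A,B): 
    p,e=tri(A,B); print(nm,(p*1000).round(1),"gap",round(e,1)); return p
print("CRANK")
kt=show("knobtop",P('a',112,53),P('b',728,59))
hs=show("sockettop",P('a',208,110),P('b',664,152))
k2=show("small knobtop",P('a',302,212),P('b',517,248))
h2=show("small hub",P('a',195,225),P('b',474,192))
d=kt-hs;print("crank yaw",np.degrees(np.arctan2(d[1],d[0])),np.hypot(d[0],d[1]))
ca=[(207,93),(263,122),(208,150),(153,125)];cb=[(652,113),(712,133),(677,183),(618,163)]
for n,k,C in(("side",'a',ca),("top",'b',cb)):
    q=np.array([plane(n,P(k,*c),.034) for c in C])[:,:2]*1000
    e=np.diff(np.r_[q,q[:1]],axis=0);print(n,q.round(1).tolist(),q.mean(0).round(1),"len",np.linalg.norm(e,axis=1).round(1),"ang mod90",(np.degrees(np.arctan2(e[:,1],e[:,0]))%90).round(1))
print("SHAFT")
st=show("shafttop",P('c',189,361),P('d',586,412))
ca=[(184,346),(216,358),(195,377),(164,362)];cb=[(569,399),(607,402),(603,426),(563,422)]
for n,k,C in(("side",'c',ca),("top",'d',cb)):
    q=np.array([plane(n,P(k,*c),.097) for c in C])[:,:2]*1000
    e=np.diff(np.r_[q,q[:1]],axis=0);print(n,q.round(1).tolist(),q.mean(0).round(1),"len",np.linalg.norm(e,axis=1).round(1),"ang mod90",(np.degrees(np.arctan2(e[:,1],e[:,0]))%90).round(1))
print("GEARBOX top z=55")
ca=[(123,330),(360,366),(292,525),(33,483)];cb=[(476,361),(706,348),(722,531),(492,545)]
for n,k,C in(("side",'c',ca),("top",'d',cb)):
    q=np.array([plane(n,P(k,*c),.055) for c in C])[:,:2]*1000
    e=np.diff(np.r_[q,q[:1]],axis=0);print(n,q.round(1).tolist(),q.mean(0).round(1),"len",np.linalg.norm(e,axis=1).round(1),"ang mod90",(np.degrees(np.arctan2(e[:,1],e[:,0]))%90).round(1))
cy=R.from_quat(manip.get_obs()['ee_rot']).as_matrix();print(cy.round(3))
for nm,a,b in(("jar",(189,181),(299,108)),("bottle",(411.9,374.5),(142.2,343.3)),("stop",(188.5,347.3),(142.7,191.6))): show(nm,a,b)
```

```text
CRANK
knobtop [ 530.  -253.8   49.4] gap 1.7
sockettop [ 487.  -214.1   40.7] gap 3.6
small knobtop [ 447.9 -137.4   34.2] gap 0.3
small hub [ 485.4 -127.3   28.7] gap 3.8
crank yaw -42.72821982552894 0.058513906003747
side [[490.5, -238.5], [466.5, -213.9], [486.6, -186.3], [509.7, -206.3]] [ 488.3 -211.3] len [34.3 34.1 30.6 37.6] ang mod90 [44.2 54.1 49.2 59.2]
top [[509.4, -215.8], [492.3, -239.5], [467.9, -216.6], [484.7, -193.4]] [ 488.6 -216.3] len [29.3 33.5 28.6 33.3] ang mod90 [54.2 46.8 53.9 47.8]
SHAFT
shafttop [617.3  22.8  95.9] gap 0.2
side [[620.7, 14.8], [607.8, 20.8], [613.1, 33.0], [625.9, 25.3]] [616.9  23.5] len [14.3 13.3 15.  11.7] ang mod90 [65.1 66.5 59.1 63.6]
top [[625.1, 28.1], [620.2, 13.5], [607.9, 17.6], [613.5, 32.8]] [616.7  23. ] len [15.4 13.  16.2 12.5] ang mod90 [71.3 71.6 69.8 67.9]
GEARBOX top z=55
side [[658.0, -29.1], [561.7, -15.7], [572.4, 81.4], [669.6, 68.4]] [615.4  26.2] len [97.3 97.7 98.1 98.2] ang mod90 [82.1 83.7 82.4 83.2]
top [[670.3, 64.2], [656.1, -32.7], [554.3, -18.0], [567.5, 76.5]] [612.   22.5] len [ 97.9 102.9  95.4 103.5] ang mod90 [81.7 81.8 82.1 83.2]
[[-0.975  0.223 -0.   ]
 [ 0.223  0.975 -0.001]
 [-0.    -0.001 -1.   ]]
jar [ 739.6 -138.5   55.9] gap 3.5
bottle [300.9 278.5 115.8] gap 1.3
stop [629.9 248.8  52.1] gap 13.3
```

The measurements agree with the text:
- **Shaft:** about (616, 23), top at 96 mm, flats at about 67° (mod 90).
- **Crank hub:** about (488, -214), yaw about -41°.

First I travel to a waypoint that keeps clear of the bottle and the gauge column.

jog_arm:
  deltas:
    - {"gripper": 0.7, "offset": [-0.029, -0.027, 0]}
    - {"gripper": 0.7, "offset": [-0.029, -0.027, 0]}
    - {"gripper": 0.7, "offset": [-0.029, -0.027, 0]}
    - {"gripper": 0.7, "offset": [-0.029, -0.027, 0]}
    - {"gripper": 0.7, "offset": [-0.029, -0.027, 0]}
    - {"gripper": 0.7, "offset": [-0.029, -0.027, 0]}
    - {"gripper": 0.7, "offset": [-0.029, -0.027, 0]}
    - {"gripper": 0.7, "offset": [-0.029, -0.027, 0]}
    - {"gripper": 0.7, "offset": [-0.029, -0.027, 0]}
    - {"gripper": 0.7, "offset": [-0.029, -0.027, 0]}
    - {"gripper": 0.7, "offset": [-0.029, -0.027, 0]}
    - {"gripper": 0.7, "offset": [-0.029, -0.027, 0]}
    - {"gripper": 0.7, "offset": [-0.029, -0.027, 0]}
    - {"gripper": 0.7, "offset": [-0.029, -0.027, 0]}
  newtons: 40

```text
schema error: expected keys gripper, offset, rotation
```

```bash
cat >> h.py <<'E'
def go(x,y,z,yaw=None):
    "print tool-frame offset from here to world mm, and turn about tool z for tool y at yaw deg"
    o=manip.get_obs();r=R.from_quat(o['ee_rot']).as_matrix();p=o['position']*1000
    yw=np.degrees(np.arctan2(r[1,1],r[0,1]))
    print("t",round(o['clock'],2),"p",p.round(1),"yaw",yw.round(2),"zaxis",r[:,2].round(3),"off mm",(r.T@(np.array([x,y,z])-p)).round(1),"turn",None if yaw is None else (yw-yaw+180)%360-180,"F",o['ft_force'].round(2),"T",o['torque'].round(3),"grip",round(o['grip_width'],3),round(o['grasp_force'],1),"q",o['joint_pos'].round(2))
E
python3 -c "
from h import *
go(488.4,-214.5,150,49)"
```

```text
t 0.1 p [139.2 609.  241.6] yaw 77.13 zaxis [-0.    -0.001 -1.   ] off mm [-523.9 -724.8   92.6] turn 28.125668341618677 F [ 0.79 -0.2   0.96] T [-0.003  0.038  0.034] grip 0.998 0.0 q [-1.37  0.33 -0.06  1.46  0.02  1.35 -0.09]
```

jog_arm:
  deltas:
    - {"gripper": 0.7, "offset": [-0.029, -0.027, 0], "rotation": [0, 0, 0]}
    - {"gripper": 0.7, "offset": [-0.029, -0.027, 0], "rotation": [0, 0, 0]}
    - {"gripper": 0.7, "offset": [-0.029, -0.027, 0], "rotation": [0, 0, 0]}
    - {"gripper": 0.7, "offset": [-0.029, -0.027, 0], "rotation": [0, 0, 0]}
    - {"gripper": 0.7, "offset": [-0.029, -0.027, 0], "rotation": [0, 0, 0]}
    - {"gripper": 0.7, "offset": [-0.029, -0.027, 0], "rotation": [0, 0, 0]}
    - {"gripper": 0.7, "offset": [-0.029, -0.027, 0], "rotation": [0, 0, 0]}
    - {"gripper": 0.7, "offset": [-0.029, -0.027, 0], "rotation": [0, 0, 0]}
    - {"gripper": 0.7, "offset": [-0.029, -0.027, 0], "rotation": [0, 0, 0]}
    - {"gripper": 0.7, "offset": [-0.029, -0.027, 0], "rotation": [0, 0, 0]}
    - {"gripper": 0.7, "offset": [-0.029, -0.027, 0], "rotation": [0, 0, 0]}
    - {"gripper": 0.7, "offset": [-0.029, -0.027, 0], "rotation": [0, 0, 0]}
    - {"gripper": 0.7, "offset": [-0.029, -0.027, 0], "rotation": [0, 0, 0]}
    - {"gripper": 0.7, "offset": [-0.029, -0.027, 0], "rotation": [0, 0, 0]}
    - {"gripper": 0.7, "offset": [0, 0, 0], "rotation": [0, 0, 7]}
    - {"gripper": 0.7, "offset": [0, 0, 0], "rotation": [0, 0, 7]}
    - {"gripper": 0.7, "offset": [0, 0, 0], "rotation": [0, 0, 7]}
    - {"gripper": 0.7, "offset": [0, 0, 0], "rotation": [0, 0, 7]}
  newtons: 40

```text
clock: 1.9
position: [0.4506, 0.1501, 0.242]
ee_rot: [0.352, 0.936, -0.0, -0.0]
ft_force: [-0.7, -0.5, 0.4]
grip_width: 0.698
grasp_force: 0.0
```

```bash
python3 -c "
from h import *
go(488.4,-214.5,150,49)"
```

```text
t 1.9 p [450.6 150.1 242. ] yaw 48.82 zaxis [-0.001 -0.    -1.   ] off mm [-268.5 -249.5   92.1] turn -0.18002246578558356 F [-0.72 -0.55  0.36] T [-0.    -0.014 -0.011] grip 0.698 0.0 q [-0.8  -0.02  0.39  1.86  0.01  1.3   0.43]
```

jog_arm:
  deltas:
    - {"gripper": 0.7, "offset": [-0.027, -0.025, 0], "rotation": [0, 0, 0]}
    - {"gripper": 0.7, "offset": [-0.027, -0.025, 0], "rotation": [0, 0, 0]}
    - {"gripper": 0.7, "offset": [-0.027, -0.025, 0.01], "rotation": [0, 0, 0]}
    - {"gripper": 0.7, "offset": [-0.027, -0.025, 0.01], "rotation": [0, 0, 0]}
    - {"gripper": 0.7, "offset": [-0.027, -0.025, 0.01], "rotation": [0, 0, 0]}
    - {"gripper": 0.7, "offset": [-0.027, -0.025, 0.01], "rotation": [0, 0, 0]}
    - {"gripper": 0.7, "offset": [-0.027, -0.025, 0.01], "rotation": [0, 0, 0]}
    - {"gripper": 0.7, "offset": [-0.027, -0.025, 0.01], "rotation": [0, 0, 0]}
    - {"gripper": 0.7, "offset": [-0.027, -0.025, 0.01], "rotation": [0, 0, 0]}
    - {"gripper": 0.7, "offset": [-0.027, -0.025, 0.01], "rotation": [0, 0, 0]}
    - {"gripper": 0.7, "offset": [0, 0, 0.01], "rotation": [0, 0, 0]}
    - {"gripper": 0.7, "offset": [0, 0, 0], "rotation": [0, 0, 0]}

```text
clock: 3.1
position: [0.4902, -0.2158, 0.1508]
ee_rot: [0.35, 0.937, -0.0, -0.001]
ft_force: [-0.4, 0.6, -0.8]
grip_width: 0.7
grasp_force: 0.0
```

Run:
```python
from h import *
go(488.4,-214.5,16,49)
s=imaging.camera("side");t=imaging.camera("top")
# where the calibrated views put the fingertips: check
L=[cv2.convertScaleAbs(cv2.resize(i,(400,400),interpolation=cv2.INTER_CUBIC),alpha=1.7) for i in (s[110:230,240:360],t[140:260,300:420])]
cv2.imwrite("pics/c2.png",np.hstack(L))
```

```text
t 3.1 p [ 490.2 -215.8  150.8] yaw 49.02 zaxis [-0.003  0.    -1.   ] off mm [  1.9   0.  134.8] turn 0.015725799215232428 F [-0.41  0.59 -0.79] T [ 0.001 -0.036 -0.049] grip 0.7 0.0 q [-0.34  0.25  0.77  1.84 -0.19  1.12  1.35]
```

View pics/c2.png

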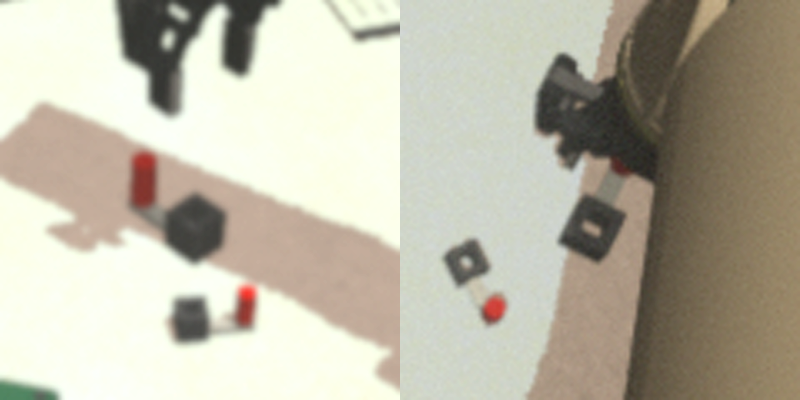

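The side view shows the fingers above the larger crank (hub at crop (195,228)), jaws across the hub. I descend and close.

jog_arm:
  deltas:
    - {"gripper": 0.7, "offset": [0.002, 0, 0.01], "rotation": [0, 0, 0]}
    - {"gripper": 0.7, "offset": [0, 0, 0.02], "rotation": [0, 0, 0]}
    - {"gripper": 0.7, "offset": [0, 0, 0.02], "rotation": [0, 0, 0]}
    - {"gripper": 0.7, "offset": [0, 0, 0.02], "rotation": [0, 0, 0]}
    - {"gripper": 0.7, "offset": [0, 0, 0.02], "rotation": [0, 0, 0]}
    - {"gripper": 0.7, "offset": [0, 0, 0.02], "rotation": [0, 0, 0]}
    - {"gripper": 0.7, "offset": [0, 0, 0.014], "rotation": [0, 0, 0]}
    - {"gripper": 0.7, "offset": [0, 0, 0.01], "rotation": [0, 0, 0]}
    - {"gripper": 0.7, "offset": [0, 0, 0], "rotation": [0, 0, 0]}

```text
clock: 4.1
position: [0.4893, -0.2135, 0.0173]
ee_rot: [0.349, 0.937, -0.0, -0.001]
ft_force: [0.1, 0.3, 0.4]
grip_width: 0.697
grasp_force: 0.0
```

```bash
python3 -c "
from h import *
go(488.4,-214.5,16,49)"
```

```text
t 4.1 p [ 489.3 -213.5   17.3] yaw 49.16 zaxis [-0.002  0.    -1.   ] off mm [ 0.1 -1.3  1.3] turn 0.15626733032988227 F [0.09 0.26 0.36] T [-0.005  0.018 -0.035] grip 0.697 0.0 q [-0.24  0.45  0.67  1.95 -0.37  0.87  1.48]
```

jog_arm:
  deltas:
    - {"gripper": 0.3, "offset": [0, 0, 0], "rotation": [0, 0, 0]}
    - {"gripper": 0.3, "offset": [0, 0, 0], "rotation": [0, 0, 0]}
    - {"gripper": 0.3, "offset": [0, 0, 0], "rotation": [0, 0, 0]}
    - {"gripper": 0.3, "offset": [0, 0, 0], "rotation": [0, 0, 0]}
    - {"gripper": 0.3, "offset": [0, 0, 0], "rotation": [0, 0, 0]}
    - {"gripper": 0.3, "offset": [0, 0, 0], "rotation": [0, 0, 0]}
  newtons: 50

```text
clock: 4.7
position: [0.4903, -0.2146, 0.0193]
ee_rot: [0.349, 0.937, 0.0, 0.001]
ft_force: [-2.5, -0.8, 7.0]
grip_width: 0.368
grasp_force: 49.1
```

```bash
python3 -c "
from h import *
go(616,23,150,67)"
```

```text
t 4.7 p [ 490.3 -214.6   19.3] yaw 49.09 zaxis [ 0.001 -0.    -1.   ] off mm [  60.4  262.  -130.5] turn -17.90560090286857 F [-2.54 -0.76  7.02] T [-0.224  0.561 -0.041] grip 0.368 49.1 q [-0.24  0.45  0.68  1.95 -0.37  0.87  1.48]
```

jog_arm:
  deltas:
    - {"gripper": 0.3, "offset": [0, 0, -0.01], "rotation": [0, 0, 0]}
    - {"gripper": 0.3, "offset": [0, 0, -0.02], "rotation": [0, 0, 0]}
    - {"gripper": 0.3, "offset": [0, 0, -0.03], "rotation": [0, 0, 0]}
    - {"gripper": 0.3, "offset": [0, 0, -0.03], "rotation": [0, 0, 0]}
    - {"gripper": 0.3, "offset": [0.006, 0.026, -0.02], "rotation": [0, 0, 0]}
    - {"gripper": 0.3, "offset": [0.006, 0.026, -0.02], "rotation": [0, 0, 0]}
    - {"gripper": 0.3, "offset": [0.006, 0.026, 0], "rotation": [0, 0, 0]}
    - {"gripper": 0.3, "offset": [0.006, 0.026, 0], "rotation": [0, 0, 0]}
    - {"gripper": 0.3, "offset": [0.006, 0.026, 0], "rotation": [0, 0, 0]}
    - {"gripper": 0.3, "offset": [0.006, 0.026, 0], "rotation": [0, 0, 0]}
    - {"gripper": 0.3, "offset": [0.006, 0.026, 0], "rotation": [0, 0, 0]}
    - {"gripper": 0.3, "offset": [0.006, 0.026, 0], "rotation": [0, 0, 0]}
    - {"gripper": 0.3, "offset": [0.006, 0.026, 0], "rotation": [0, 0, 0]}
    - {"gripper": 0.3, "offset": [0.006, 0.026, 0], "rotation": [0, 0, 0]}
    - {"gripper": 0.3, "offset": [0, 0, 0], "rotation": [0, 0, -6]}
    - {"gripper": 0.3, "offset": [0, 0, 0], "rotation": [0, 0, -6]}
    - {"gripper": 0.3, "offset": [0, 0, 0], "rotation": [0, 0, -6]}
    - {"gripper": 0.3, "offset": [0, 0, 0], "rotation": [0, 0, 0]}
    - {"gripper": 0.3, "offset": [0, 0, 0], "rotation": [0, 0, 0]}

```text
clock: 6.6
position: [0.6146, 0.0217, 0.1487]
ee_rot: [0.2, 0.98, 0.0, 0.0]
ft_force: [-0.0, -0.2, -2.3]
grip_width: 0.368
grasp_force: 49.3
```

Run:
```python
from h import *
go(616,23,150,67)
s=imaging.camera("side");t=imaging.camera("top")
cv2.imwrite("pics/s3.png",s);cv2.imwrite("pics/t3.png",t)
for n in M: print(n,proj(n,np.array([.616,.023,.097])),proj(n,manip.get_obs()['position']))
L=[cv2.convertScaleAbs(cv2.resize(i,(400,400),interpolation=cv2.INTER_CUBIC),alpha=1.7) for i in (s[180:280,165:265],t[110:210,200:300])]
cv2.imwrite("pics/c3.png",np.hstack(L))
```

```text
t 6.6 p [614.6  21.7 148.7] yaw 66.94 zaxis [ 0.  0. -1.] off mm [-0.8  1.7 -1.3] turn -0.06161514564922754 F [-0.03 -0.15 -2.34] T [-0.005  0.022  0.018] grip 0.368 49.3 q [-0.56  0.42  0.58  1.63 -0.24  1.17  1.24]
side [225.6699725  226.03543502] [224.00988545 207.15782483]
top [239.43344142 166.855135  ] [237.64914391 159.28009876]
```

View pics/c3.png

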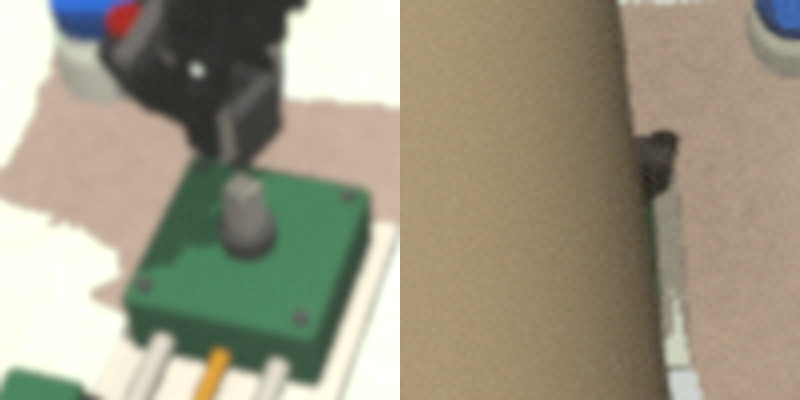

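The side view shows the shaft top at crop (243,183), with the front finger hiding the hub. The top view is blocked by the arm. A quarter turn also fits, and it turns the jaws so the side camera can see the hub and socket line, so I rotate 90° counter-clockwise.

jog_arm:
  deltas:
    - {"gripper": 0.3, "offset": [0, 0, 0], "rotation": [0, 0, -8]}
    - {"gripper": 0.3, "offset": [0, 0, 0], "rotation": [0, 0, -8]}
    - {"gripper": 0.3, "offset": [0, 0, 0], "rotation": [0, 0, -8]}
    - {"gripper": 0.3, "offset": [0, 0, 0], "rotation": [0, 0, -8]}
    - {"gripper": 0.3, "offset": [0, 0, 0], "rotation": [0, 0, -8]}
    - {"gripper": 0.3, "offset": [0, 0, 0], "rotation": [0, 0, -8]}
    - {"gripper": 0.3, "offset": [0, 0, 0], "rotation": [0, 0, -8]}
    - {"gripper": 0.3, "offset": [0, 0, 0], "rotation": [0, 0, -8]}
    - {"gripper": 0.3, "offset": [0, 0, 0], "rotation": [0, 0, -8]}
    - {"gripper": 0.3, "offset": [0, 0, 0], "rotation": [0, 0, -8]}
    - {"gripper": 0.3, "offset": [0, 0, 0], "rotation": [0, 0, -8]}
    - {"gripper": 0.3, "offset": [0, 0, 0], "rotation": [0, 0, -2]}
    - {"gripper": 0.3, "offset": [0, 0, 0], "rotation": [0, 0, 0]}
    - {"gripper": 0.3, "offset": [0, 0, 0], "rotation": [0, 0, 0]}

```text
clock: 8.1
position: [0.6138, 0.0209, 0.1461]
ee_rot: [-0.529, 0.849, 0.001, -0.002]
ft_force: [-0.7, -0.1, -1.5]
grip_width: 0.368
grasp_force: 49.3
```

Run:
```python
from h import *
go(616,23,150,157)
s=imaging.camera("side");t=imaging.camera("top")
cv2.imwrite("pics/s4.png",s);cv2.imwrite("pics/t4.png",t)
L=[cv2.convertScaleAbs(cv2.resize(i,(500,500),interpolation=cv2.INTER_CUBIC),alpha=2) for i in (s[175:275,175:275],)]+[cv2.convertScaleAbs(cv2.resize(t[110:210,200:300],(300,300)),alpha=2)]
L[1]=np.vstack([L[1],np.zeros((200,300,3),np.uint8)])
cv2.imwrite("pics/c4.png",np.hstack(L))
h=cv2.cvtColor(s,cv2.COLOR_BGR2HSV);m=((h[...,0]<8)|(h[...,0]>172))&(h[...,1]>150)&(h[...,2]>50)
k,_,st,ce=cv2.connectedComponentsWithStats(m.astype(np.uint8));print([(st[i].tolist(),ce[i].round(1).tolist()) for i in range(1,k) if st[i,4]>15])
o=manip.get_obs()['position'];u=np.array([np.cos(np.radians(67)),np.sin(np.radians(67)),0]);b=np.array([o[0],o[1],o[2]-.0193])
z=np.array([0,0,1.])
for nm,p in(("knobtop",b+.055*u+.051*z),("knobbot",b+.055*u+.011*z),("shafttop",np.array([.616,.023,.097]))): print(nm,proj("side",p).round(1))
```

```text
t 8.1 p [613.8  20.9 146.1] yaw 153.89 zaxis [-0.005 -0.    -1.   ] off mm [-2.8 -1.  -3.9] turn -3.1115375664298597 F [-0.66 -0.07 -1.54] T [-0.059 -0.023 -0.025] grip 0.368 49.3 q [-0.15  0.38  0.05  1.61 -0.02  1.16  2.59]
[([312, 197, 4, 9, 21], [313.6, 200.2]), ([196, 212, 13, 23, 212], [202.2, 222.8]), ([172, 321, 41, 11, 55], [192.3, 326.3]), ([162, 334, 50, 26, 682], [187.4, 347.1]), ([401, 364, 22, 23, 388], [411.7, 374.7])]
knobtop [204.4 215.6]
knobbot [207.4 230.8]
shafttop [225.7 226. ]
```

View pics/c4.png

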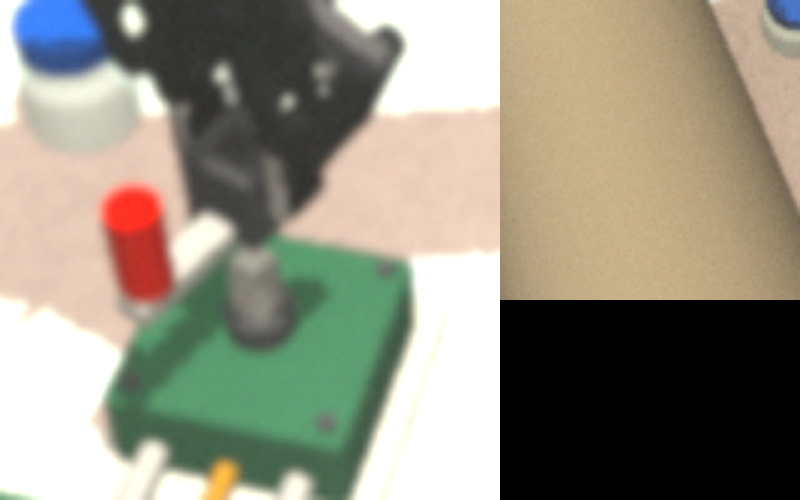

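Run:
```python
from h import *
o=manip.get_obs();p=o['position']*1000;r=R.from_quat(o['ee_rot']).as_matrix()
ux=-r[:2,0] if r[1,0]<0 else r[:2,0]; print("crank x dir",ux)
for dz in (-19.3,-17):
    for nm,px,h in(("top",(201,216.6),51),("bot",(203.8,233.8),11),("mid",(202.3,223.4),33)):
        q=plane("side",px,(p[2]+dz+h)/1000)[:2]*1000-p[:2]
        print(dz,nm,q.round(1),"along",(q@ux).round(1),"across",(q@[-ux[1],ux[0]]).round(1))
print(plane("side",(225.6,225.2),.097)*1000)
```

```text
crank x dir [0.43888654 0.89853867]
-19.3 top [26.6 53.6] along 59.8 across -0.4
-19.3 bot [26.1 58. ] along 63.6 across 1.9
-19.3 mid [27.  53.1] along 59.5 across -0.9
-17 top [25.8 55.6] along 61.3 across 1.3
-17 bot [25.4 59.8] along 64.9 across 3.4
-17 mid [26.2 55. ] along 60.9 across 0.6
[616.55082453  20.91581258  97.        ]
```

The crop shows the knob at crop (132,210), the arm horizontal and the shaft top at (255,253). The held crank is level and offset only a little. Joint 7 is at its limit in this pose, so I turn back to the first quarter-turn and insert by feel.

jog_arm:
  deltas:
    - {"gripper": 0.3, "offset": [0, 0, 0], "rotation": [0, 0, 7.9]}
    - {"gripper": 0.3, "offset": [0, 0, 0], "rotation": [0, 0, 7.9]}
    - {"gripper": 0.3, "offset": [0, 0, 0], "rotation": [0, 0, 7.9]}
    - {"gripper": 0.3, "offset": [0, 0, 0], "rotation": [0, 0, 7.9]}
    - {"gripper": 0.3, "offset": [0, 0, 0], "rotation": [0, 0, 7.9]}
    - {"gripper": 0.3, "offset": [0, 0, 0], "rotation": [0, 0, 7.9]}
    - {"gripper": 0.3, "offset": [0, 0, 0], "rotation": [0, 0, 7.9]}
    - {"gripper": 0.3, "offset": [0, 0, 0], "rotation": [0, 0, 7.9]}
    - {"gripper": 0.3, "offset": [0, 0, 0], "rotation": [0, 0, 7.9]}
    - {"gripper": 0.3, "offset": [0, 0, 0], "rotation": [0, 0, 7.9]}
    - {"gripper": 0.3, "offset": [0, 0, 0], "rotation": [0, 0, 7.9]}
    - {"gripper": 0.3, "offset": [0, 0, 0], "rotation": [0, 0, 0]}
    - {"gripper": 0.3, "offset": [0, 0, 0], "rotation": [0, 0, 0]}

```text
clock: 9.5
position: [0.6139, 0.0219, 0.1462]
ee_rot: [0.196, 0.981, -0.001, -0.002]
ft_force: [0.7, 0.3, -2.3]
grip_width: 0.368
grasp_force: 49.4
```

```bash
python3 -c "
from h import *
go(615.6,22.9,122,67)"
```

```text
t 9.5 p [613.9  21.9 146.2] yaw 67.41 zaxis [-0.005 -0.    -1.   ] off mm [-1.3  1.6 24.2] turn 0.40670208316163325 F [ 0.72  0.26 -2.27] T [-0.022  0.019  0.023] grip 0.368 49.4 q [-0.34  0.38  0.29  1.62 -0.12  1.16  1.15]
```

jog_arm:
  deltas:
    - {"gripper": 0.3, "offset": [0, 0, 0], "rotation": [-0.1, -0.3, 0.4]}
    - {"gripper": 0.3, "offset": [-0.0013, 0.0016, 0.012], "rotation": [0, 0, 0]}
    - {"gripper": 0.3, "offset": [0, 0, 0.012], "rotation": [0, 0, 0]}
    - {"gripper": 0.3, "offset": [0, 0, 0.003], "rotation": [0, 0, 0]}
    - {"gripper": 0.3, "offset": [0, 0, 0.003], "rotation": [0, 0, 0]}
    - {"gripper": 0.3, "offset": [0, 0, 0.003], "rotation": [0, 0, 0]}
    - {"gripper": 0.3, "offset": [0, 0, 0], "rotation": [0, 0, 0]}

```text
clock: 10.2
position: [0.6153, 0.0227, 0.1127]
ee_rot: [0.201, 0.98, -0.0, -0.0]
ft_force: [-1.8, 0.5, -3.7]
grip_width: 0.369
grasp_force: 49.4
```

```bash
python3 -c "
from h import *
go(615.6,22.9,113,67)"
```

```text
t 10.2 p [615.3  22.7 112.7] yaw 66.78 zaxis [-0. -0. -1.] off mm [-0.2  0.3 -0.3] turn -0.21630495823328033 F [-1.8   0.5  -3.67] T [0.241 0.454 0.03 ] grip 0.369 49.4 q [-0.33  0.42  0.28  1.65 -0.13  1.09  1.15]
```

No upward force, and the hub's underside is already below the shaft's top, so the socket has entered. I ease off the small side force and carry on down.

jog_arm:
  deltas:
    - {"gripper": 0.3, "offset": [0.0008, -0.0003, 0.001], "rotation": [0, 0, 0]}
    - {"gripper": 0.3, "offset": [0, 0, 0.003], "rotation": [0, 0, 0]}
    - {"gripper": 0.3, "offset": [0, 0, 0.003], "rotation": [0, 0, 0]}
    - {"gripper": 0.3, "offset": [0, 0, 0], "rotation": [0, 0, 0]}

```text
clock: 10.6
position: [0.6149, 0.0225, 0.1057]
ee_rot: [0.201, 0.98, -0.0, 0.0]
ft_force: [-0.3, 0.3, -2.2]
grip_width: 0.367
grasp_force: 49.4
```

```bash
python3 -c "
from h import *
go(615.6,22.9,100,67)"
```

```text
t 10.6 p [614.9  22.5 105.7] yaw 66.77 zaxis [ 0.001 -0.001 -1.   ] off mm [-0.5  0.7  5.7] turn -0.22666674433833123 F [-0.26  0.3  -2.15] T [0.123 0.03  0.016] grip 0.367 49.4 q [-0.33  0.42  0.28  1.66 -0.13  1.08  1.15]
```

jog_arm:
  deltas:
    - {"gripper": 0.3, "offset": [0, 0, 0.004], "rotation": [0, 0, 0]}
    - {"gripper": 0.3, "offset": [0, 0, 0.004], "rotation": [0, 0, 0]}
    - {"gripper": 0.3, "offset": [0, 0, 0.004], "rotation": [0, 0, 0]}
    - {"gripper": 0.3, "offset": [0, 0, 0.003], "rotation": [0, 0, 0]}
    - {"gripper": 0.3, "offset": [0, 0, 0], "rotation": [0, 0, 0]}

```text
clock: 11.1
position: [0.6148, 0.0225, 0.0906]
ee_rot: [0.201, 0.98, -0.0, 0.0]
ft_force: [0.2, 0.2, -3.9]
grip_width: 0.368
grasp_force: 49.4
```

```bash
python3 -c "
from h import *
go(615.6,22.9,86,67)"
```

```text
t 11.1 p [614.8  22.5  90.6] yaw 66.77 zaxis [ 0.    -0.001 -1.   ] off mm [-0.6  0.7  4.6] turn -0.22503551882422812 F [ 0.16  0.22 -3.93] T [ 0.146  0.028 -0.013] grip 0.368 49.4 q [-0.33  0.44  0.28  1.67 -0.13  1.05  1.15]
```

jog_arm:
  deltas:
    - {"gripper": 0.3, "offset": [0, 0, 0.002], "rotation": [0, 0, 0]}
    - {"gripper": 0.3, "offset": [0, 0, 0.002], "rotation": [0, 0, 0]}
    - {"gripper": 0.3, "offset": [0, 0, 0], "rotation": [0, 0, 0]}

```text
clock: 11.4
position: [0.6149, 0.0224, 0.0869]
ee_rot: [0.201, 0.98, -0.0, 0.0]
ft_force: [0.6, 0.6, -3.1]
grip_width: 0.37
grasp_force: 49.5
```

```bash
python3 -c "
from h import *
go(615.6,22.9,86,67)"
```

```text
t 11.4 p [614.9  22.4  86.9] yaw 66.77 zaxis [ 0.001 -0.001 -1.   ] off mm [-0.5  0.7  0.9] turn -0.2279681595038312 F [ 0.63  0.55 -3.13] T [ 0.17  -0.052 -0.081] grip 0.37 49.5 q [-0.33  0.44  0.28  1.67 -0.14  1.04  1.15]
```

jog_arm:
  deltas:
    - {"gripper": 0.3, "offset": [0, 0, 0.001], "rotation": [0, 0, 0]}
    - {"gripper": 0.3, "offset": [0, 0, 0.001], "rotation": [0, 0, 0]}
    - {"gripper": 0.3, "offset": [0, 0, 0], "rotation": [0, 0, 0]}

```text
clock: 11.7
position: [0.615, 0.0224, 0.0864]
ee_rot: [0.201, 0.98, -0.0, 0.001]
ft_force: [-6.4, 1.0, 9.3]
grip_width: 0.368
grasp_force: 50.7
```

```bash
python3 -c "
from h import *
go(615.6,22.9,84,67)"
```

```text
t 11.7 p [615.   22.4  86.4] yaw 66.76 zaxis [ 0.001 -0.    -1.   ] off mm [-0.4  0.7  2.4] turn -0.23651834504923386 F [-6.35  0.99  9.31] T [ 0.127  1.341 -0.02 ] grip 0.368 50.7 q [-0.33  0.45  0.28  1.67 -0.14  1.04  1.16]
```

It came up firm at TCP z 86.4, against an expected 86.3, so the crank is seated on the collar. I release the hub, rise and look.

jog_arm:
  deltas:
    - {"gripper": 0.37, "offset": [0, 0, -0.001], "rotation": [0, 0, 0]}
    - {"gripper": 0.5, "offset": [0, 0, 0], "rotation": [0, 0, 0]}
    - {"gripper": 0.6, "offset": [0, 0, 0], "rotation": [0, 0, 0]}
    - {"gripper": 0.6, "offset": [0, 0, 0], "rotation": [0, 0, 0]}
    - {"gripper": 0.6, "offset": [0, 0, -0.01], "rotation": [0, 0, 0]}
    - {"gripper": 0.6, "offset": [0, 0, -0.02], "rotation": [0, 0, 0]}
    - {"gripper": 0.6, "offset": [0, 0, -0.03], "rotation": [0, 0, 0]}
    - {"gripper": 0.6, "offset": [0, 0, -0.03], "rotation": [0, 0, 0]}
    - {"gripper": 0.6, "offset": [0, 0, 0], "rotation": [0, 0, 0]}
    - {"gripper": 0.6, "offset": [0, 0, 0], "rotation": [0, 0, 0]}

```text
clock: 12.7
position: [0.6153, 0.0225, 0.1772]
ee_rot: [0.201, 0.98, 0.0, 0.001]
ft_force: [-0.2, 0.3, -0.5]
grip_width: 0.604
grasp_force: 0.0
```

Run:
```python
from h import *
s=imaging.camera("side");t=imaging.camera("top")
cv2.imwrite("pics/s5.png",s);cv2.imwrite("pics/t5.png",t)
L=[cv2.convertScaleAbs(cv2.resize(i,(400,400),interpolation=cv2.INTER_CUBIC),alpha=2) for i in (s[180:280,165:265],t[110:210,200:300])]
cv2.imwrite("pics/c5.png",np.hstack(L))
c=np.array([.6155,.0225,.067]);a=np.radians(-23.2);k=c+.055*np.array([np.cos(a),np.sin(a),0])
go(*(k*1000)[:2],94)
for n in M: print(n,[proj(n,q).round(1).tolist() for q in (k+[0,0,.051],k+[0,0,.011],c+[0,0,.034])])
for n,im in(("side",s),("top",t)):
    h=cv2.cvtColor(im,cv2.COLOR_BGR2HSV);m=((h[...,0]<8)|(h[...,0]>172))&(h[...,1]>150)&(h[...,2]>50)
    q,_,st,ce=cv2.connectedComponentsWithStats(m.astype(np.uint8));print(n,[(st[i].tolist(),ce[i].round(1).tolist()) for i in range(1,q) if st[i,4]>10])
```

```text
t 12.8 p [614.3  22.5 175.4] yaw 66.77 zaxis [-0.001 -0.001 -1.   ] off mm [-56.1   0.5  81.4] turn None F [ 0.02 -0.38 -1.12] T [-0.021  0.034 -0.033] grip 0.599 0.0 q [-0.35  0.36  0.29  1.59 -0.11  1.21  1.13]
side [[201.4, 208.1], [204.2, 221.8], [225.8, 224.5]]
top [[244.2, 139.5], [245.7, 146.4], [239.5, 166.4]]
side [([313, 197, 3, 9, 18], [313.6, 200.6]), ([198, 205, 10, 19, 141], [202.5, 213.7]), ([172, 321, 41, 11, 53], [192.4, 326.3]), ([162, 334, 50, 27, 682], [187.5, 347.2]), ([401, 364, 22, 23, 389], [411.8, 374.7])]
top [([30, 116, 32, 29, 477], [45.4, 129.6]), ([155, 172, 2, 23, 32], [155.3, 184.8]), ([139, 174, 8, 4, 19], [143.3, 174.9]), ([139, 180, 9, 22, 152], [142.7, 191.6]), ([326, 230, 5, 6, 23], [327.9, 232.2]), ([135, 336, 15, 15, 174], [142.2, 343.2])]
```

View pics/c5.png

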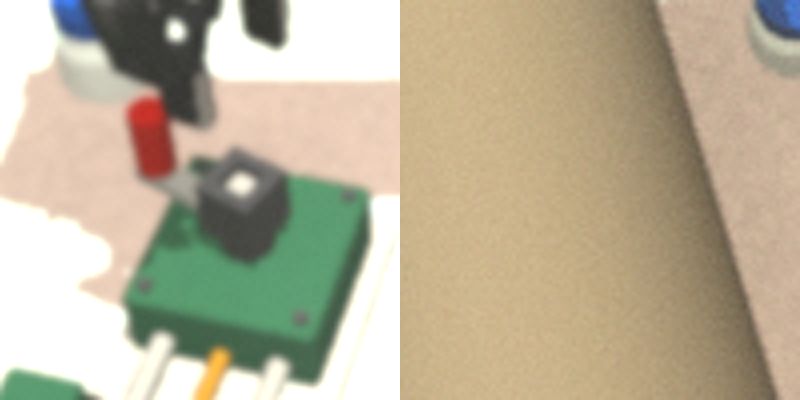

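The side crop shows the crank seated: hub at crop (243,180), which is within 0.5 px of the prediction. The knob is at crop (150,140), also as predicted. I move onto the knob, jaws tangential.

jog_arm:
  deltas:
    - {"gripper": 0.6, "offset": [-0.014, 0, 0], "rotation": [0, 0, 0]}
    - {"gripper": 0.6, "offset": [-0.014, 0, 0], "rotation": [0, 0, 0]}
    - {"gripper": 0.6, "offset": [-0.014, 0, 0], "rotation": [0, 0, 0]}
    - {"gripper": 0.6, "offset": [-0.014, 0, 0], "rotation": [0, 0, 0]}
    - {"gripper": 0.6, "offset": [0, 0, 0.015], "rotation": [0, 0, 0]}
    - {"gripper": 0.6, "offset": [0, 0, 0.015], "rotation": [0, 0, 0]}
    - {"gripper": 0.6, "offset": [0, 0, 0], "rotation": [0, 0, 0]}

```text
clock: 13.5
position: [0.6638, 0.001, 0.142]
ee_rot: [0.201, 0.98, -0.001, -0.003]
ft_force: [0.3, -0.3, 0.4]
grip_width: 0.596
grasp_force: 0.0
```

```bash
python3 -c "
from h import *
go(666.1,0.8,96,67)"
```

```text
t 13.5 p [663.8   1.  142. ] yaw 66.8 zaxis [-0.006 -0.001 -1.   ] off mm [-2.4  0.9 46. ] turn -0.20033099683143973 F [ 0.26 -0.28  0.38] T [-0.002 -0.023 -0.023] grip 0.596 0.0 q [-0.29  0.49  0.3   1.48 -0.15  1.2   1.2 ]
```

jog_arm:
  deltas:
    - {"gripper": 0.6, "offset": [-0.002, 0.001, 0.012], "rotation": [-0.1, -0.3, 0]}
    - {"gripper": 0.6, "offset": [0, 0, 0.012], "rotation": [0, 0, 0]}
    - {"gripper": 0.6, "offset": [0, 0, 0.012], "rotation": [0, 0, 0]}
    - {"gripper": 0.6, "offset": [0, 0, 0.01], "rotation": [0, 0, 0]}
    - {"gripper": 0.4, "offset": [0, 0, 0], "rotation": [0, 0, 0]}
    - {"gripper": 0.2, "offset": [0, 0, 0], "rotation": [0, 0, 0]}
    - {"gripper": 0.2, "offset": [0, 0, 0], "rotation": [0, 0, 0]}
    - {"gripper": 0.2, "offset": [0, 0, 0], "rotation": [0, 0, 0]}
    - {"gripper": 0.2, "offset": [0, 0, 0], "rotation": [0, 0, 0]}
  newtons: 30

```text
clock: 14.4
position: [0.6688, 0.0005, 0.1004]
ee_rot: [0.201, 0.98, 0.0, 0.003]
ft_force: [-0.6, -0.2, -1.8]
grip_width: 0.236
grasp_force: 29.9
```

```bash
python3 -c "
from h import *
go(666.1,0.8,96,67)"
```

```text
t 14.4 p [6.688e+02 5.000e-01 1.004e+02] yaw 66.78 zaxis [ 0.006 -0.001 -1.   ] off mm [ 2.6 -0.8  4.4] turn -0.22334293244685455 F [-0.58 -0.17 -1.85] T [ 0.053  0.185 -0.01 ] grip 0.236 29.9 q [-0.28  0.54  0.29  1.51 -0.16  1.11  1.21]
```

The knob is gripped (20 mm). I wind clockwise along a 55 mm circle with the tool's orientation constant, a quarter turn first.

jog_arm:
  deltas:
    - {"gripper": 0.2, "offset": [0.0019, -0.0142, 0], "rotation": [0, 0, 0]}
    - {"gripper": 0.2, "offset": [0.0055, -0.0133, 0], "rotation": [0, 0, 0]}
    - {"gripper": 0.2, "offset": [0.0087, -0.0114, 0], "rotation": [0, 0, 0]}
    - {"gripper": 0.2, "offset": [0.0114, -0.0087, 0], "rotation": [0, 0, 0]}
    - {"gripper": 0.2, "offset": [0.0133, -0.0055, 0], "rotation": [0, 0, 0]}
    - {"gripper": 0.2, "offset": [0.0142, -0.0019, 0], "rotation": [0, 0, 0]}
  newtons: 40

```text
clock: 15.0
position: [0.5969, -0.0292, 0.1006]
ee_rot: [0.202, 0.979, 0.001, 0.005]
ft_force: [7.1, 4.4, -2.7]
grip_width: 0.231
grasp_force: 39.6
```

```bash
cat >> h.py <<'E'
def wind(alpha,cx=618.2,cy=22.2,tx=None):
    "state against the ideal circle at clockwise progress alpha: radial error, angle, tangential/radial force, offset to ideal"
    o=manip.get_obs();r=R.from_quat(o['ee_rot']).as_matrix();p=o['position']*1000
    d=p[:2]-[cx,cy];ang=np.degrees(np.arctan2(d[1],d[0]));rad=np.hypot(*d);u=d/rad;t=np.array([u[1],-u[0]])
    f=np.radians(-23.2-alpha);tgt=np.array([cx+55*np.cos(f),cy+55*np.sin(f),100])
    F=o['ft_force']
    print("t",round(o['clock'],2),"p",p.round(1),"alpha",round((-23.2-ang)%360,1),"rad",rad.round(1),"resist",-(F[:2]@t).round(1),"Frad",(F[:2]@u).round(1),"Fz",F[2].round(1),"off to ideal",(r.T@(tgt-p)).round(1),"z",r[:,2].round(3),"grip",round(o['grip_width'],3),"q7",o['joint_pos'].round(2)[[4,5,6]])
E
python3 -c "
from h import *
wind(90)"
```

```text
t 15.0 p [596.9 -29.2 100.6] alpha 89.3 rad 55.7 resist 4.9 Frad -6.8 Fz -2.7 off to ideal [0.7 0.7 0.6] z [ 0.01  -0.001 -1.   ] grip 0.231 q7 [-0.13  1.04  1.24]
```

jog_arm:
  deltas:
    - {"gripper": 0.2, "offset": [0.0146, 0.0029, 0], "rotation": [0, -0.3, 0]}
    - {"gripper": 0.2, "offset": [0.0133, 0.0055, 0], "rotation": [0, -0.2, 0]}
    - {"gripper": 0.2, "offset": [0.0114, 0.0087, 0], "rotation": [0, 0, 0]}
    - {"gripper": 0.2, "offset": [0.0087, 0.0114, 0], "rotation": [0, 0, 0]}
    - {"gripper": 0.2, "offset": [0.0055, 0.0133, 0], "rotation": [0, 0, 0]}
    - {"gripper": 0.2, "offset": [0.0019, 0.0142, 0], "rotation": [0, 0, 0]}

```text
clock: 15.6
position: [0.5666, 0.0429, 0.0999]
ee_rot: [0.202, 0.979, -0.002, 0.007]
ft_force: [-1.5, -5.2, 5.3]
grip_width: 0.231
grasp_force: 40.5
```

```bash
python3 -c "
from h import *
wind(180)"
```

```text
t 15.6 p [566.6  42.9  99.9] alpha 178.7 rad 55.6 resist 5.4 Frad -0.6 Fz 5.3 off to ideal [-0.6  1.3 -0.1] z [ 0.013 -0.006 -1.   ] grip 0.231 q7 [-0.09  1.02  1.08]
```

jog_arm:
  deltas:
    - {"gripper": 0.2, "offset": [-0.0025, 0.0152, 0], "rotation": [0, 0.2, 0]}
    - {"gripper": 0.2, "offset": [-0.0055, 0.0133, 0], "rotation": [0, 0.2, 0]}
    - {"gripper": 0.2, "offset": [-0.0087, 0.0114, 0], "rotation": [0, 0.2, 0]}
    - {"gripper": 0.2, "offset": [-0.0114, 0.0087, 0], "rotation": [0, 0.2, 0]}
    - {"gripper": 0.2, "offset": [-0.0133, 0.0055, 0], "rotation": [0, 0, 0]}
    - {"gripper": 0.2, "offset": [-0.0142, 0.0019, 0], "rotation": [0, 0, 0]}

```text
clock: 16.2
position: [0.6402, 0.0726, 0.0999]
ee_rot: [0.202, 0.979, -0.0, -0.0]
ft_force: [-9.1, -5.9, 6.2]
grip_width: 0.234
grasp_force: 40.8
```

```bash
python3 -c "
from h import *
wind(270)"
```

```text
t 16.2 p [640.2  72.6  99.9] alpha 270.4 rad 55.0 resist 6.0 Frad -9.0 Fz 6.2 off to ideal [ 0.4 -0.  -0.1] z [-0.001 -0.001 -1.   ] grip 0.234 q7 [-0.13  1.09  1.08]
```

jog_arm:
  deltas:
    - {"gripper": 0.2, "offset": [-0.0138, -0.0027, -0.0005], "rotation": [0, 0, 0]}
    - {"gripper": 0.2, "offset": [-0.0133, -0.0055, -0.0005], "rotation": [0, 0, 0]}
    - {"gripper": 0.2, "offset": [-0.0114, -0.0087, 0], "rotation": [0, 0, 0]}
    - {"gripper": 0.2, "offset": [-0.0087, -0.0114, 0], "rotation": [0, 0, 0]}
    - {"gripper": 0.2, "offset": [-0.0055, -0.0133, 0], "rotation": [0, 0, 0]}
    - {"gripper": 0.2, "offset": [-0.0019, -0.0142, 0], "rotation": [0, 0, 0]}

```text
clock: 16.8
position: [0.6691, 0.0018, 0.1005]
ee_rot: [0.201, 0.98, 0.001, 0.001]
ft_force: [-0.5, 5.2, -2.9]
grip_width: 0.229
grasp_force: 39.7
```

```bash
python3 -c "
from h import *
wind(360)"
```

```text
t 16.8 p [669.1   1.8 100.5] alpha 358.7 rad 54.8 resist 4.7 Frad -2.4 Fz -2.9 off to ideal [-0.2 -1.3  0.5] z [ 0.002  0.002 -1.   ] grip 0.229 q7 [-0.16  1.12  1.2 ]
```

jog_arm:
  deltas:
    - {"gripper": 0.2, "offset": [0.0019, -0.0152, 0], "rotation": [0, 0, 0]}
    - {"gripper": 0.2, "offset": [0.0055, -0.0131, 0], "rotation": [0, 0, 0]}
    - {"gripper": 0.2, "offset": [0.0087, -0.0111, 0], "rotation": [0, 0, 0]}
    - {"gripper": 0.2, "offset": [0.0114, -0.0085, 0], "rotation": [0, 0, 0]}
    - {"gripper": 0.2, "offset": [0.0133, -0.0053, 0], "rotation": [0, 0, 0]}
    - {"gripper": 0.2, "offset": [0.0142, -0.0017, 0], "rotation": [0, 0, 0]}
    - {"gripper": 0.2, "offset": [0.0143, 0.0021, 0], "rotation": [0, 0, 0]}
    - {"gripper": 0.2, "offset": [0.0133, 0.0055, 0], "rotation": [0, 0.2, 0]}
    - {"gripper": 0.2, "offset": [0.0114, 0.0087, 0], "rotation": [0, 0.2, 0]}
    - {"gripper": 0.2, "offset": [0.0087, 0.0114, 0], "rotation": [0, 0.2, 0]}
    - {"gripper": 0.2, "offset": [0.0055, 0.0133, 0], "rotation": [0, 0, 0]}
    - {"gripper": 0.2, "offset": [0.0019, 0.0142, 0], "rotation": [0, 0, 0]}

```text
clock: 18.0
position: [0.5674, 0.0445, 0.1007]
ee_rot: [0.202, 0.979, 0.001, -0.005]
ft_force: [5.8, -8.2, -2.6]
grip_width: 0.229
grasp_force: 39.9
```

```bash
python3 -c "
from h import *
wind(180)
s=imaging.camera('side');cv2.imwrite('pics/s6.png',s)
L=[cv2.convertScaleAbs(cv2.resize(i,(390,520),interpolation=cv2.INTER_CUBIC),alpha=1.8) for i in (cv2.imread('pics/s5.png')[270:390,140:230],s[270:390,140:230])]
cv2.imwrite('pics/c6.png',np.hstack(L))"
```

```text
t 18.0 p [567.4  44.5 100.7] alpha 180.5 rad 55.4 resist 5.1 Frad -8.6 Fz -2.6 off to ideal [-0.4 -0.5  0.7] z [-0.009  0.003 -1.   ] grip 0.229 q7 [-0.1   1.04  1.09]
```

View pics/c6.png

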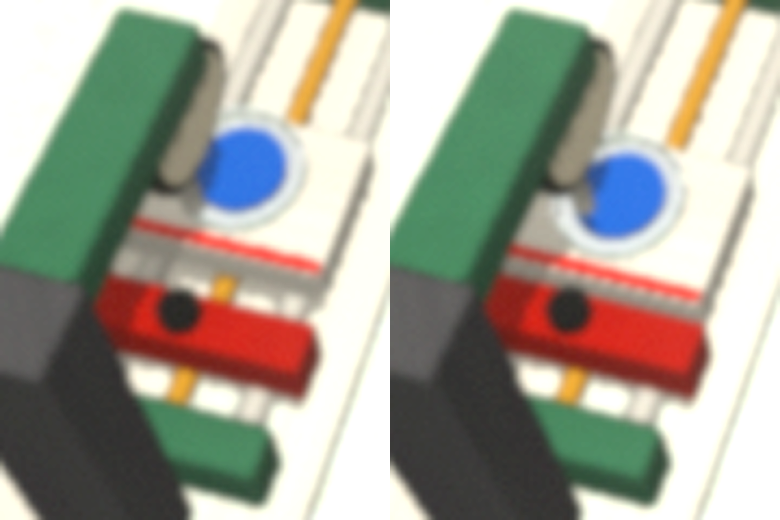

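The crops show the stage's red line moved about 30 crop px (12 mm), from (232,245) to (622,275). A gap to the stop is still visible, with the stop's edge at about (700,325). I do another quarter turn, which is still short of the earliest possible contact.

jog_arm:
  deltas:
    - {"gripper": 0.2, "offset": [-0.0029, 0.0142, 0], "rotation": [0, -0.2, 0]}
    - {"gripper": 0.2, "offset": [-0.0055, 0.0131, 0], "rotation": [0, -0.2, 0]}
    - {"gripper": 0.2, "offset": [-0.0087, 0.0111, 0], "rotation": [0, 0, 0]}
    - {"gripper": 0.2, "offset": [-0.0114, 0.0085, 0], "rotation": [0, 0, 0]}
    - {"gripper": 0.2, "offset": [-0.0133, 0.0053, 0], "rotation": [0, 0, 0]}
    - {"gripper": 0.2, "offset": [-0.0142, 0.0017, 0], "rotation": [0, 0, 0]}

```text
clock: 18.65
position: [0.6394, 0.0729, 0.1001]
ee_rot: [0.201, 0.98, 0.0, -0.003]
ft_force: [-7.2, -3.9, 4.0]
grip_width: 0.232
grasp_force: 40.7
```

```bash
python3 -c "
from h import *
wind(270)"
```

```text
t 18.65 p [639.4  72.9 100.1] alpha 269.5 rad 55.0 resist 5.2 Frad -6.4 Fz 4.0 off to ideal [-0.5  0.   0.1] z [-0.006  0.001 -1.   ] grip 0.232 q7 [-0.13  1.1   1.07]
```

jog_arm:
  deltas:
    - {"gripper": 0.2, "offset": [-0.0145, -0.0029, 0], "rotation": [0, 0, 0]}
    - {"gripper": 0.2, "offset": [-0.0133, -0.0055, 0], "rotation": [0, 0, 0]}
    - {"gripper": 0.2, "offset": [-0.0114, -0.0087, 0], "rotation": [0, 0, 0]}

```text
clock: 18.95
position: [0.6688, 0.0436, 0.1]
ee_rot: [0.2, 0.98, 0.001, -0.003]
ft_force: [-8.0, 2.5, 2.7]
grip_width: 0.231
grasp_force: 40.5
```

Run:
```python
from h import *
wind(315)
s=imaging.camera('side');cv2.imwrite('pics/s7.png',s)
# gap along station y in the side view: red line of the stage and front top edge of the stop, columns 195..210
for f in('s5','s6','s7'):
    im=cv2.imread(f'pics/{f}.png').astype(int)
    d=im[...,2]-im[...,1]
    out=[]
    for c in (196,200,204,208):
        col=d[315:375,c]; out.append(col.tolist()[::1])
    print(f,'col200',out[1],)
```

```text
t 18.95 p [668.8  43.6 100. ] alpha 313.9 rad 54.9 resist 5.4 Frad -6.4 Fz 2.7 off to ideal [-0.8 -0.7  0. ] z [-0.006  0.004 -1.   ] grip 0.231 q7 [-0.15  1.13  1.14]
s5 col200 [-26, -15, -7, -5, -4, -5, -4, 0, 2, 5, 11, 29, 66, 92, 72, 36, 13, 4, 3, 3, 3, 3, 3, 3, 3, 8, 22, 50, 81, 91, 94, 93, 93, 93, 92, 92, 92, 89, 81, 67, 53, 45, 43, 34, 21, 11, 5, 3, 4, 3, 3, 2, -2, -12, -22, -28, -30, -28, -26, -23]
s6 col200 [-37, -38, -36, -32, -26, -15, -8, -6, -4, -4, -4, -2, 1, 2, 3, 4, 5, 10, 25, 58, 92, 79, 40, 13, 6, 12, 34, 65, 88, 94, 95, 95, 94, 95, 95, 95, 94, 92, 83, 67, 53, 47, 45, 34, 21, 11, 6, 5, 4, 3, 2, 2, -3, -12, -22, -29, -30, -28, -26, -23]
s7 col200 [-37, -38, -36, -34, -29, -21, -14, -7, -5, -5, -5, -5, -4, -1, 2, 2, 3, 4, 6, 11, 30, 66, 92, 74, 39, 20, 33, 65, 89, 95, 96, 95, 95, 96, 95, 95, 95, 93, 83, 67, 53, 46, 45, 35, 21, 11, 5, 4, 4, 3, 3, 1, -4, -12, -23, -29, -30, -29, -26, -24]
```

Resistance is still at the baseline of about 5 N. I continue in small steps and check the force after each.

jog_arm:
  deltas:
    - {"gripper": 0.2, "offset": [-0.009, -0.0115, 0], "rotation": [0, 0, 0]}
    - {"gripper": 0.2, "offset": [0, 0, 0], "rotation": [0, 0, 0]}

```text
clock: 19.2
position: [0.6728, 0.0271, 0.1]
ee_rot: [0.202, 0.979, 0.001, -0.002]
ft_force: [-2.8, 0.1, 0.4]
grip_width: 0.237
grasp_force: 40.3
```

```bash
python3 -c "
from h import *
wind(330)"
```

```text
t 19.2 p [672.8  27.1 100. ] alpha 331.7 rad 54.8 resist 0.3 Frad -2.8 Fz 0.4 off to ideal [ 0.7  1.5 -0. ] z [-0.004  0.002 -1.   ] grip 0.237 q7 [-0.15  1.13  1.16]
```

jog_arm:
  deltas:
    - {"gripper": 0.2, "offset": [-0.003, -0.0065, 0], "rotation": [0, 0, 0]}
    - {"gripper": 0.2, "offset": [-0.0021, -0.0069, 0], "rotation": [0, 0, 0]}

```text
clock: 19.4
position: [0.6727, 0.0158, 0.1001]
ee_rot: [0.2, 0.98, 0.002, -0.002]
ft_force: [-0.4, 4.8, -0.2]
grip_width: 0.228
grasp_force: 40.2
```

```bash
python3 -c "
from h import *
wind(346.7)"
```

```text
t 19.4 p [672.7  15.8 100.1] alpha 343.5 rad 54.8 resist 4.7 Frad -1.0 Fz -0.2 off to ideal [-0.9 -2.9  0.1] z [-0.002  0.004 -1.   ] grip 0.228 q7 [-0.15  1.13  1.18]
```

jog_arm:
  deltas:
    - {"gripper": 0.2, "offset": [-0.0012, -0.0071, 0], "rotation": [0, 0, 0]}
    - {"gripper": 0.2, "offset": [-0.0003, -0.0072, 0], "rotation": [0, 0, 0]}

```text
clock: 19.6
position: [0.6687, 0.0006, 0.1002]
ee_rot: [0.201, 0.98, 0.002, -0.001]
ft_force: [-0.7, 4.5, -1.4]
grip_width: 0.229
grasp_force: 40.1
```

```bash
python3 -c "
from h import *
wind(361.7)"
```

```text
t 19.6 p [6.687e+02 6.000e-01 1.002e+02] alpha 359.9 rad 55.0 resist 3.9 Frad -2.4 Fz -1.4 off to ideal [-0.  -1.7  0.2] z [-0.002  0.003 -1.   ] grip 0.229 q7 [-0.15  1.12  1.2 ]
```

jog_arm:
  deltas:
    - {"gripper": 0.2, "offset": [0.0007, -0.0072, 0], "rotation": [0, 0, 0]}
    - {"gripper": 0.2, "offset": [0.0016, -0.007, 0], "rotation": [0, 0, 0]}

```text
clock: 19.8
position: [0.6609, -0.0127, 0.1002]
ee_rot: [0.201, 0.98, 0.001, -0.001]
ft_force: [-0.7, 5.4, -1.8]
grip_width: 0.228
grasp_force: 40.1
```

```bash
python3 -c "
from h import *
wind(16.7)"
```

```text
t 19.8 p [660.9 -12.7 100.2] alpha 16.1 rad 55.1 resist 3.8 Frad -4.0 Fz -1.8 off to ideal [ 0.3 -0.5  0.2] z [-0.002  0.003 -1.   ] grip 0.228 q7 [-0.15  1.11  1.22]
```

jog_arm:
  deltas:
    - {"gripper": 0.2, "offset": [0.0025, -0.0067, 0], "rotation": [0, 0, 0]}
    - {"gripper": 0.2, "offset": [0.0034, -0.0063, 0], "rotation": [0, 0, 0]}

```text
clock: 20.0
position: [0.6504, -0.0226, 0.1003]
ee_rot: [0.201, 0.98, 0.001, -0.001]
ft_force: [1.8, 5.0, -1.2]
grip_width: 0.23
grasp_force: 40.1
```

```bash
python3 -c "
from h import *
wind(31.7)"
```

```text
t 20.0 p [650.4 -22.6 100.3] alpha 31.1 rad 55.2 resist 4.4 Frad -3.0 Fz -1.2 off to ideal [ 0.5 -0.4  0.3] z [-0.001  0.002 -1.   ] grip 0.23 q7 [-0.15  1.1   1.23]
```

jog_arm:
  deltas:
    - {"gripper": 0.2, "offset": [0.0043, -0.0057, 0], "rotation": [0, 0, 0]}
    - {"gripper": 0.2, "offset": [0.005, -0.0051, 0], "rotation": [0, 0, 0]}

```text
clock: 20.2
position: [0.6377, -0.0294, 0.1005]
ee_rot: [0.202, 0.979, 0.001, -0.0]
ft_force: [3.8, 3.1, -1.9]
grip_width: 0.23
grasp_force: 40.0
```

```bash
python3 -c "
from h import *
wind(46.7)
s=imaging.camera('side').astype(int);print((s[...,2]-s[...,1])[330:348,200].tolist())"
```

```text
t 20.2 p [637.7 -29.4 100.5] alpha 46.1 rad 55.2 resist 4.6 Frad -1.6 Fz -1.9 off to ideal [ 0.6 -0.3  0.5] z [-0.001  0.002 -1.   ] grip 0.23 q7 [-0.14  1.09  1.24]
[2, 2, 3, 3, 4, 8, 22, 51, 84, 80, 49, 41, 61, 85, 92, 93, 93, 93]
```

jog_arm:
  deltas:
    - {"gripper": 0.2, "offset": [0.0056, -0.0045, 0], "rotation": [0, 0, 0]}
    - {"gripper": 0.2, "offset": [0.0061, -0.0037, 0], "rotation": [0, 0, 0]}

```text
clock: 20.45
position: [0.6239, -0.0328, 0.1005]
ee_rot: [0.202, 0.979, 0.0, -0.0]
ft_force: [3.2, -0.7, -0.7]
grip_width: 0.227
grasp_force: 40.1
```

```bash
python3 -c "
from h import *
wind(61.7)"
```

```text
t 20.45 p [623.9 -32.8 100.5] alpha 60.9 rad 55.2 resist 3.1 Frad 1.0 Fz -0.7 off to ideal [ 0.8 -0.2  0.5] z [-0.     0.001 -1.   ] grip 0.227 q7 [-0.14  1.08  1.24]
```

jog_arm:
  deltas:
    - {"gripper": 0.2, "offset": [0.0066, -0.003, 0], "rotation": [0, 0, 0]}
    - {"gripper": 0.2, "offset": [0.0069, -0.0021, 0], "rotation": [0, 0, 0]}

```text
clock: 20.65
position: [0.6094, -0.0324, 0.1007]
ee_rot: [0.202, 0.979, 0.0, -0.0]
ft_force: [6.8, -2.8, -1.2]
grip_width: 0.232
grasp_force: 40.1
```

```bash
python3 -c "
from h import *
wind(76.7)"
```

```text
t 20.65 p [609.4 -32.4 100.7] alpha 76.0 rad 55.3 resist 7.2 Frad 1.7 Fz -1.2 off to ideal [0.7 0.1 0.7] z [-0.     0.001 -1.   ] grip 0.232 q7 [-0.13  1.06  1.24]
```

Resistance has risen to 7.2 N against a baseline of about 4.4. I use smaller steps now.

jog_arm:
  deltas:
    - {"gripper": 0.2, "offset": [0.0047, -0.0008, 0], "rotation": [0, 0, 0]}

```text
clock: 20.75
position: [0.6049, -0.0314, 0.1008]
ee_rot: [0.202, 0.979, 0.0, 0.0]
ft_force: [8.6, -4.9, -2.5]
grip_width: 0.227
grasp_force: 40.0
```

```bash
python3 -c "
from h import *
wind(81.7)"
```

```text
t 20.75 p [604.9 -31.4 100.8] alpha 80.7 rad 55.2 resist 9.5 Frad 2.7 Fz -2.5 off to ideal [1.  0.1 0.8] z [ 0.  0. -1.] grip 0.227 q7 [-0.13  1.06  1.23]
```

jog_arm:
  deltas:
    - {"gripper": 0.2, "offset": [0.002, 0, 0], "rotation": [0, 0, 0]}
    - {"gripper": 0.2, "offset": [0, 0, 0], "rotation": [0, 0, 0]}

```text
clock: 20.95
position: [0.6033, -0.031, 0.1008]
ee_rot: [0.202, 0.979, 0.0, 0.0]
ft_force: [8.2, -4.4, -2.9]
grip_width: 0.233
grasp_force: 40.0
```

```bash
python3 -c "
from h import *
wind(83)"
```

```text
t 20.95 p [603.3 -31.  100.8] alpha 82.4 rad 55.2 resist 9.1 Frad 2.1 Fz -2.9 off to ideal [0.6 0.1 0.8] z [ 0.001 -0.    -1.   ] grip 0.233 q7 [-0.12  1.06  1.23]
```

It is firm: about 9.3 N, roughly 5 to 6 N over the drag, and onset was about 13 mm of knob path back. I stop here, open just enough to clear the hub, and rise.

jog_arm:
  deltas:
    - {"gripper": 0.3, "offset": [0, 0, 0], "rotation": [0, 0, 0]}
    - {"gripper": 0.4, "offset": [0, 0, 0], "rotation": [0, 0, 0]}
    - {"gripper": 0.4, "offset": [0, 0, 0], "rotation": [0, 0, 0]}
    - {"gripper": 0.4, "offset": [0, 0, 0], "rotation": [0, 0, 0]}
    - {"gripper": 0.4, "offset": [0, 0, -0.01], "rotation": [0, 0, 0]}
    - {"gripper": 0.4, "offset": [0, 0, -0.02], "rotation": [0, 0, 0]}
    - {"gripper": 0.4, "offset": [0, 0, -0.03], "rotation": [0, 0, 0]}
    - {"gripper": 0.4, "offset": [0, 0, -0.03], "rotation": [0, 0, 0]}
    - {"gripper": 0.4, "offset": [0, 0, -0.03], "rotation": [0, 0, 0]}
    - {"gripper": 0.4, "offset": [0, 0, 0], "rotation": [0, 0, 0]}
    - {"gripper": 0.4, "offset": [0, 0, 0], "rotation": [0, 0, 0]}

```text
clock: 22.05
position: [0.6034, -0.0292, 0.2213]
ee_rot: [0.201, 0.98, 0.001, -0.0]
ft_force: [-0.2, -0.4, -0.6]
grip_width: 0.399
grasp_force: 0.0
```

Run:
```python
from h import *
go(616,23,200)
s=imaging.camera("side");t=imaging.camera("top")
L=[cv2.convertScaleAbs(cv2.resize(i,(395,590),interpolation=cv2.INTER_CUBIC),alpha=1.8) for i in (s[190:310,180:260],s[280:400,140:220])]
cv2.imwrite("pics/c8.png",np.hstack(L))
h=cv2.cvtColor(s,cv2.COLOR_BGR2HSV);m=((h[...,0]<8)|(h[...,0]>172))&(h[...,1]>150)&(h[...,2]>50)
q,_,st,ce=cv2.connectedComponentsWithStats(m.astype(np.uint8));print([(st[i].tolist(),ce[i].round(1).tolist()) for i in range(1,q) if st[i,4]>10])
c=np.array([.6155,.0225,.067])
for al in(75,82,89):
    a=np.radians(-23.2-al);k=c+.055*np.array([np.cos(a),np.sin(a),0]);print(al,[proj("side",k+[0,0,z]).round(1).tolist() for z in(.051,.031,.011)])
```

```text
t 22.05 p [603.4 -29.2 221.3] yaw 66.77 zaxis [-0.     0.003 -1.   ] off mm [ 9.  52.9 21.4] turn None F [-0.23 -0.42 -0.65] T [ 0.013  0.05  -0.008] grip 0.399 0.0 q [-0.26  0.3   0.29  1.56 -0.09  1.29  1.21]
[([228, 196, 10, 19, 147], [233.0, 204.6]), ([312, 197, 4, 9, 21], [313.6, 200.2]), ([167, 330, 42, 12, 78], [187.3, 335.9]), ([162, 334, 50, 26, 699], [187.6, 346.9]), ([401, 364, 22, 23, 391], [411.8, 374.8])]
75 [[234.3, 198.6], [235.0, 205.6], [235.7, 212.4]]
82 [[237.4, 199.4], [238.1, 206.4], [238.8, 213.1]]
89 [[240.4, 200.4], [241.0, 207.4], [241.6, 214.1]]
```

View pics/c8.png

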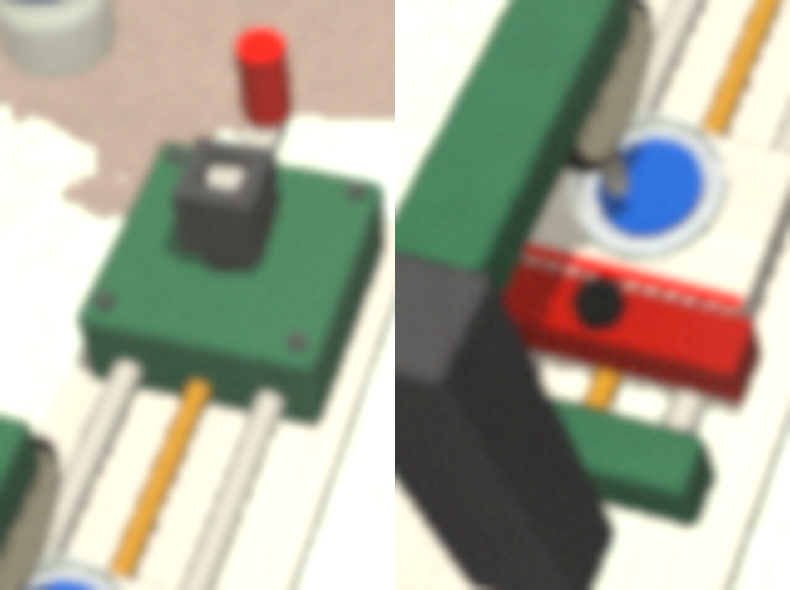

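The stage now meets the stop: its red line at crop (640,280) touches the stop's edge, and the crank is still seated. The knob sits a few degrees behind where I let go, at (232.5,205) px against a predicted (238,206). I'll work out by how much, since it could be socket play or an unwound shaft.

Run:
```python
from h import *
s=imaging.camera("side")
def blob(im):
    h=cv2.cvtColor(im,cv2.COLOR_BGR2HSV);m=((h[...,0]<8)|(h[...,0]>172))&(h[...,1]>150)&(h[...,2]>50)
    q,_,st,ce=cv2.connectedComponentsWithStats(m.astype(np.uint8));return [(st[i].tolist(),ce[i].round(1).tolist()) for i in range(1,q) if st[i,4]>10 and st[i,1]<300 and st[i,0]<300]
for f in("s5","s6","s7"): print(f,blob(cv2.imread(f"pics/{f}.png")))
print("now",blob(s))
for nm,px in(("start",(202.5,214)),("now",(232.5,205))):
    q=plane("side",px,.098)[:2]*1000;d=q-[615.5,22.5];print(nm,q.round(1),np.hypot(*d).round(1),np.degrees(np.arctan2(d[1],d[0])).round(1))
c=np.array([.6155,.0225,.067])
for al in(180.5,313.9):
    a=np.radians(-23.2-al);k=c+.055*np.array([np.cos(a),np.sin(a),0]);print(al,[proj("side",k+[0,0,z]).round(1).tolist() for z in(.051,.031,.011)])
d=(s.astype(int)[...,2]-s.astype(int)[...,1])[330:348,200];print(d.tolist())
go(598,-29.5,100)
```

```text
s5 [([198, 205, 10, 19, 141], [202.5, 213.7])]
s6 [([249, 227, 6, 18, 71], [252.1, 233.8])]
s7 [([194, 221, 8, 21, 115], [198.1, 229.6])]
now [([228, 196, 10, 19, 148], [232.9, 204.6])]
start [667.4  -2.1] 57.4 -25.3
now [613.  -33.1] 55.7 -92.6
180.5 [[249.6, 229.7], [250.1, 236.6], [250.5, 243.2]]
313.9 [[195.8, 224.8], [197.4, 231.8], [198.9, 238.4]]
[2, 3, 3, 2, 4, 7, 15, 38, 73, 88, 66, 51, 64, 83, 91, 91, 90, 91]
t 22.2 p [602.5 -29.1 219.2] yaw 66.77 zaxis [-0.004  0.002 -1.   ] off mm [  3.5  -2.2 119.3] turn None F [0.12 0.36 0.54] T [-0.024  0.044  0.118] grip 0.398 0.0 q [-0.26  0.3   0.29  1.57 -0.09  1.29  1.21]
```

The knob is now at α of about 68°, against 82° for the tool at release. The socket's free play is about ±7°, so this could be play, slip in the grip or an unwound shaft. I re-grip with the jaws tangential, so nothing can slip, and feel it.

jog_arm:
  deltas:
    - {"gripper": 0.5, "offset": [0, 0, 0], "rotation": [0, 0, 7.6]}
    - {"gripper": 0.5, "offset": [0, 0, 0], "rotation": [0, 0, 7.6]}
    - {"gripper": 0.5, "offset": [0, 0, 0], "rotation": [0, 0, 7.6]}
    - {"gripper": 0.5, "offset": [0, 0, 0], "rotation": [0, 0, 7.6]}
    - {"gripper": 0.5, "offset": [0, 0, 0], "rotation": [0, 0, 7.6]}
    - {"gripper": 0.5, "offset": [0, 0, 0], "rotation": [0, 0, 7.6]}
    - {"gripper": 0.5, "offset": [0, 0, 0], "rotation": [0, 0, 7.6]}
    - {"gripper": 0.5, "offset": [0, 0, 0], "rotation": [0, 0, 7.6]}
    - {"gripper": 0.5, "offset": [0, 0, 0], "rotation": [0, 0, 7.6]}
    - {"gripper": 0.5, "offset": [0, 0, 0.02], "rotation": [0, 0, 0]}
    - {"gripper": 0.5, "offset": [0, 0, 0.02], "rotation": [0, 0, 0]}
    - {"gripper": 0.5, "offset": [0, 0, 0.02], "rotation": [0, 0, 0]}
    - {"gripper": 0.5, "offset": [0, 0, 0], "rotation": [0, 0, 0]}

```text
clock: 23.5
position: [0.6009, -0.0289, 0.1568]
ee_rot: [0.717, 0.697, -0.002, -0.003]
ft_force: [-0.2, 0.8, -0.4]
grip_width: 0.499
grasp_force: 0.0
```

```bash
python3 -c "
from h import *
go(613.6,-32.5,100,-1)"
```

```text
t 23.5 p [600.9 -28.9 156.8] yaw -1.62 zaxis [-0.008  0.002 -1.   ] off mm [-3.3 13.2 56.7] turn -0.6216454883928293 F [-0.16  0.78 -0.4 ] T [-0.011 -0.026  0.021] grip 0.499 0.0 q [-0.39  0.36  0.45  1.65 -0.17  1.18  0.07]
```

jog_arm:
  deltas:
    - {"gripper": 0.5, "offset": [0, 0, 0], "rotation": [-0.4, 0, 0]}
    - {"gripper": 0.5, "offset": [-0.0035, 0.013, 0.0], "rotation": [0, 0, 0]}
    - {"gripper": 0.5, "offset": [0, 0, 0.012], "rotation": [0, 0, 0]}
    - {"gripper": 0.5, "offset": [0, 0, 0.015], "rotation": [0, 0, 0]}
    - {"gripper": 0.5, "offset": [0, 0, 0.015], "rotation": [0, 0, 0]}
    - {"gripper": 0.5, "offset": [0, 0, 0.012], "rotation": [0, 0, 0]}
    - {"gripper": 0.5, "offset": [0, 0, 0], "rotation": [0, 0, 0]}
    - {"gripper": 0.5, "offset": [0, 0, 0], "rotation": [0, 0, 0]}

```text
clock: 24.3
position: [0.616, -0.0328, 0.1061]
ee_rot: [0.717, 0.697, 0.002, 0.001]
ft_force: [-0.2, -0.7, -1.2]
grip_width: 0.498
grasp_force: 0.0
```

```bash
python3 -c "
from h import *
go(613.6,-32.5,100,-1)
s=imaging.camera('side');h=cv2.cvtColor(s,cv2.COLOR_BGR2HSV);m=((h[...,0]<8)|(h[...,0]>172))&(h[...,1]>150)&(h[...,2]>50)
q,_,st,ce=cv2.connectedComponentsWithStats(m.astype(np.uint8));print([(st[i].tolist(),ce[i].round(1).tolist()) for i in range(1,q) if st[i,4]>10 and st[i,1]<300])"
```

```text
t 24.3 p [616.  -32.8 106.1] yaw -1.63 zaxis [ 0.005  0.002 -1.   ] off mm [ 0.2 -2.5  6.1] turn -0.6309477388337541 F [-0.2  -0.74 -1.16] T [-0.02   0.039  0.019] grip 0.498 0.0 q [-0.36  0.44  0.43  1.66 -0.21  1.08  0.11]
[([228, 197, 9, 18, 133], [232.3, 205.2]), ([312, 197, 4, 9, 19], [313.5, 200.7])]
```

jog_arm:
  deltas:
    - {"gripper": 0.5, "offset": [0, -0.0015, 0.005], "rotation": [0.2, 0, 0]}
    - {"gripper": 0.4, "offset": [0, 0, 0], "rotation": [0, 0, 0]}
    - {"gripper": 0.3, "offset": [0, 0, 0], "rotation": [0, 0, 0]}
    - {"gripper": 0.29, "offset": [0, 0, 0], "rotation": [0, 0, 0]}
    - {"gripper": 0.29, "offset": [0, 0, 0], "rotation": [0, 0, 0]}
  newtons: 20

```text
clock: 24.85
position: [0.6148, -0.0328, 0.1015]
ee_rot: [0.717, 0.697, 0.001, -0.0]
ft_force: [0.1, -0.0, 0.5]
grip_width: 0.292
grasp_force: 0.0
```

```bash
python3 -c "
from h import *
wind(68,615.5,22.5)"
```

```text
t 24.85 p [614.8 -32.8 101.5] alpha 67.5 rad 55.3 resist 0.1 Frad 0.0 Fz 0.5 off to ideal [ 0.3 -0.5  1.5] z [ 0.002  0.002 -1.   ] grip 0.292 q7 [-0.21  1.07  0.11]
```

jog_arm:
  deltas:
    - {"gripper": 0.29, "offset": [0, -0.002, 0], "rotation": [0, 0, 0]}
    - {"gripper": 0.29, "offset": [0, -0.002, 0], "rotation": [0, 0, 0]}

```text
clock: 25.05
position: [0.6108, -0.0327, 0.1015]
ee_rot: [0.717, 0.697, 0.002, 0.0]
ft_force: [3.6, 0.2, -0.3]
grip_width: 0.293
grasp_force: 1.9
```

```bash
python3 -c "
from h import *
wind(68,615.5,22.5)"
```

```text
t 25.05 p [610.8 -32.7 101.5] alpha 71.6 rad 55.3 resist 3.6 Frad -0.5 Fz -0.3 off to ideal [0.3 3.5 1.5] z [ 0.002  0.002 -1.   ] grip 0.293 q7 [-0.21  1.07  0.11]
```

jog_arm:
  deltas:
    - {"gripper": 0.29, "offset": [0, -0.002, 0], "rotation": [0, 0, 0]}

```text
clock: 25.15
position: [0.6096, -0.0326, 0.1018]
ee_rot: [0.717, 0.697, 0.002, 0.001]
ft_force: [6.9, -0.5, -1.9]
grip_width: 0.293
grasp_force: 3.4
```

```bash
python3 -c "
from h import *
wind(68,615.5,22.5)"
```

```text
t 25.15 p [609.6 -32.6 101.8] alpha 72.9 rad 55.4 resist 6.9 Frad -0.2 Fz -1.9 off to ideal [0.2 4.8 1.8] z [ 0.004  0.002 -1.   ] grip 0.293 q7 [-0.2   1.06  0.1 ]
```

jog_arm:
  deltas:
    - {"gripper": 0.29, "offset": [0, -0.001, 0], "rotation": [0, 0, 0]}
    - {"gripper": 0.29, "offset": [0, 0, 0], "rotation": [0, 0, 0]}

```text
clock: 25.35
position: [0.6088, -0.0325, 0.1018]
ee_rot: [0.717, 0.697, 0.002, 0.001]
ft_force: [6.5, 0.1, -2.5]
grip_width: 0.287
grasp_force: 3.3
```

```bash
python3 -c "
from h import *
wind(68,615.5,22.5)"
```

```text
t 25.35 p [608.8 -32.5 101.8] alpha 73.7 rad 55.4 resist 6.4 Frad -0.9 Fz -2.5 off to ideal [0.1 5.5 1.9] z [ 0.005  0.002 -1.   ] grip 0.287 q7 [-0.2   1.06  0.1 ]
```

The knob resisted at once with no free play and is now turning at about 7 N, which is only lightly snug. I carry on winding gently, with no slip possible this time.

jog_arm:
  deltas:
    - {"gripper": 0.29, "offset": [0.0001, -0.002, 0], "rotation": [0.2, 0, 0]}
    - {"gripper": 0.29, "offset": [0.0002, -0.002, 0], "rotation": [0, 0, 0]}

```text
clock: 25.55
position: [0.6053, -0.0321, 0.102]
ee_rot: [0.717, 0.697, 0.001, -0.0]
ft_force: [8.4, -1.1, -3.6]
grip_width: 0.29
grasp_force: 4.4
```

```bash
python3 -c "
from h import *
wind(68,615.5,22.5)"
```

```text
t 25.55 p [605.3 -32.1 102. ] alpha 77.4 rad 55.5 resist 8.5 Frad -0.5 Fz -3.6 off to ideal [-0.1  9.   2. ] z [ 0.002  0.002 -1.   ] grip 0.29 q7 [-0.2   1.06  0.1 ]
```

jog_arm:
  deltas:
    - {"gripper": 0.29, "offset": [0.0003, -0.002, 0], "rotation": [0, 0, 0]}
    - {"gripper": 0.29, "offset": [0.0003, -0.002, 0], "rotation": [0, 0, 0]}

```text
clock: 25.75
position: [0.6017, -0.0313, 0.1021]
ee_rot: [0.717, 0.697, 0.002, 0.0]
ft_force: [10.4, -0.4, -3.7]
grip_width: 0.287
grasp_force: 5.4
```

```bash
python3 -c "
from h import *
wind(68,615.5,22.5)"
```

```text
t 25.75 p [601.7 -31.3 102.1] alpha 81.2 rad 55.5 resist 10.2 Frad -2.2 Fz -3.7 off to ideal [-0.8 12.7  2.1] z [ 0.003  0.002 -1.   ] grip 0.287 q7 [-0.2   1.06  0.1 ]
```

That is 10.2 N, about 5.9 N over the drag: mid-snug. I open without dragging the knob and check whether it stays.

jog_arm:
  deltas:
    - {"gripper": 0.29, "offset": [0, 0.001, 0], "rotation": [0, 0, 0]}
    - {"gripper": 0.29, "offset": [0, 0.001, 0], "rotation": [0, 0, 0]}
    - {"gripper": 0.29, "offset": [0, 0, 0], "rotation": [0, 0, 0]}

```text
clock: 26.05
position: [0.6024, -0.0314, 0.1017]
ee_rot: [0.717, 0.697, 0.001, -0.001]
ft_force: [5.5, 0.1, -1.4]
grip_width: 0.289
grasp_force: 2.7
```

```bash
python3 -c "
from h import *
wind(68,615.5,22.5)
s=imaging.camera('side');h=cv2.cvtColor(s,cv2.COLOR_BGR2HSV);m=((h[...,0]<8)|(h[...,0]>172))&(h[...,1]>150)&(h[...,2]>50)
q,_,st,ce=cv2.connectedComponentsWithStats(m.astype(np.uint8));print([(st[i].tolist(),ce[i].round(1).tolist()) for i in range(1,q) if st[i,4]>10 and st[i,1]<300])"
```

```text
t 26.05 p [602.4 -31.4 101.7] alpha 80.4 rad 55.5 resist 5.3 Frad -1.4 Fz -1.4 off to ideal [-0.7 11.9  1.7] z [-0.     0.002 -1.   ] grip 0.289 q7 [-0.2   1.06  0.1 ]
[([231, 197, 10, 19, 157], [235.9, 205.5]), ([312, 197, 4, 9, 20], [313.6, 200.7])]
```

jog_arm:
  deltas:
    - {"gripper": 0.29, "offset": [0, 0.001, 0], "rotation": [0, 0, 0]}
    - {"gripper": 0.29, "offset": [0, 0.001, 0], "rotation": [0, 0, 0]}
    - {"gripper": 0.29, "offset": [0, 0.001, 0], "rotation": [0, 0, 0]}
    - {"gripper": 0.29, "offset": [0, 0, 0], "rotation": [0, 0, 0]}

```text
clock: 26.5
position: [0.6046, -0.0316, 0.1013]
ee_rot: [0.717, 0.697, -0.0, -0.002]
ft_force: [1.5, -1.0, 0.5]
grip_width: 0.29
grasp_force: 0.7
```

```bash
python3 -c "
from h import *
wind(68,615.5,22.5)
s=imaging.camera('side');h=cv2.cvtColor(s,cv2.COLOR_BGR2HSV);m=((h[...,0]<8)|(h[...,0]>172))&(h[...,1]>150)&(h[...,2]>50)
q,_,st,ce=cv2.connectedComponentsWithStats(m.astype(np.uint8));print([(st[i].tolist(),ce[i].round(1).tolist()) for i in range(1,q) if st[i,4]>10 and st[i,1]<300])"
```

```text
t 26.5 p [604.6 -31.6 101.3] alpha 78.2 rad 55.2 resist 1.6 Frad 0.7 Fz 0.5 off to ideal [-0.6  9.7  1.3] z [-0.002  0.002 -1.   ] grip 0.29 q7 [-0.2   1.07  0.1 ]
[([230, 197, 11, 19, 159], [235.2, 205.4]), ([312, 197, 3, 9, 18], [313.4, 200.9])]
```

jog_arm:
  deltas:
    - {"gripper": 0.29, "offset": [0, 0.001, 0], "rotation": [0, 0, 0]}
    - {"gripper": 0.35, "offset": [0, 0.001, 0], "rotation": [0, 0, 0]}
    - {"gripper": 0.4, "offset": [0, 0, 0], "rotation": [0, 0, 0]}
    - {"gripper": 0.4, "offset": [0, 0, 0], "rotation": [0, 0, 0]}
    - {"gripper": 0.4, "offset": [0, 0, 0], "rotation": [0, 0, 0]}

```text
clock: 27.05
position: [0.6066, -0.0317, 0.1012]
ee_rot: [0.717, 0.697, 0.0, -0.002]
ft_force: [0.6, 0.1, -0.0]
grip_width: 0.399
grasp_force: 0.0
```

```bash
python3 -c "
from h import *
wind(68,615.5,22.5)
s=imaging.camera('side');h=cv2.cvtColor(s,cv2.COLOR_BGR2HSV);m=((h[...,0]<8)|(h[...,0]>172))&(h[...,1]>150)&(h[...,2]>50)
q,_,st,ce=cv2.connectedComponentsWithStats(m.astype(np.uint8));print([(st[i].tolist(),ce[i].round(1).tolist()) for i in range(1,q) if st[i,4]>10 and st[i,1]<300])
for x in (235.9,235.2,232.7): print(plane('side',(x,205.5),.098)*1000)"
```

```text
t 27.05 p [606.6 -31.7 101.2] alpha 76.1 rad 54.9 resist 0.6 Frad -0.2 Fz -0.0 off to ideal [-0.6  7.8  1.2] z [-0.002  0.002 -1.   ] grip 0.399 q7 [-0.2   1.07  0.1 ]
[([228, 197, 10, 18, 146], [233.1, 204.9]), ([312, 197, 4, 9, 19], [313.5, 200.8])]
[605.93647424 -32.47556999  98.        ]
[607.34145669 -32.31775779  98.        ]
[612.35881949 -31.75419641  98.        ]
```

After letting go, the knob eased back a little to x of about 612 (233,205 px). That is the spot it settled at before, where the drag holds the remaining pressure. The peak was 10.2 N, snug and not forced. I centre the jaws clear of the knob and rise.

jog_arm:
  deltas:
    - {"gripper": 0.5, "offset": [0, 0.003, 0], "rotation": [0, 0, 0]}
    - {"gripper": 0.5, "offset": [0, 0.003, 0], "rotation": [0, 0, 0]}
    - {"gripper": 0.5, "offset": [0, 0, 0], "rotation": [0, 0, 0]}
    - {"gripper": 0.5, "offset": [0, 0, -0.01], "rotation": [0, 0, 0]}
    - {"gripper": 0.5, "offset": [0, 0, -0.02], "rotation": [0, 0, 0]}
    - {"gripper": 0.5, "offset": [0, 0, -0.03], "rotation": [0, 0, 0]}
    - {"gripper": 0.5, "offset": [0, 0, -0.03], "rotation": [0, 0, 0]}
    - {"gripper": 0.5, "offset": [0, 0, -0.03], "rotation": [0, 0, 0]}
    - {"gripper": 0.5, "offset": [0, 0, 0], "rotation": [0, 0, 0]}
    - {"gripper": 0.5, "offset": [0, 0, 0], "rotation": [0, 0, 0]}

```text
clock: 28.1
position: [0.6132, -0.0322, 0.2223]
ee_rot: [0.717, 0.697, 0.001, -0.001]
ft_force: [0.3, 0.1, -0.0]
grip_width: 0.499
grasp_force: 0.0
```

```bash
python3 -c "
from h import *
go(612,-32,220)
s=imaging.camera('side');cv2.imwrite('pics/s9.png',s);h=cv2.cvtColor(s,cv2.COLOR_BGR2HSV);m=((h[...,0]<8)|(h[...,0]>172))&(h[...,1]>150)&(h[...,2]>50)
q,_,st,ce=cv2.connectedComponentsWithStats(m.astype(np.uint8));print([(st[i].tolist(),ce[i].round(1).tolist()) for i in range(1,q) if st[i,4]>10])
d=s.astype(int);d=d[...,2]-d[...,1];print(d[330:348,200].tolist())
d=cv2.absdiff(s,cv2.imread('pics/side0.png')).max(2);print('moved: jar',(d[170:206,174:206]>60).sum(),'case',(d[134:172,194:236]>60).sum(),'bottle',(d[360:412,380:425]>60).sum())"
```

```text
t 28.1 p [613.2 -32.2 222.3] yaw -1.64 zaxis [-0.     0.003 -1.   ] off mm [ 0.1 -1.2  2.3] turn None F [ 0.25  0.13 -0.03] T [-0.022  0.018 -0.015] grip 0.499 0.0 q [-0.39  0.33  0.46  1.54 -0.15  1.3   0.07]
[([229, 196, 9, 19, 143], [233.4, 204.5]), ([313, 197, 3, 9, 19], [313.7, 200.2]), ([162, 330, 50, 30, 782], [187.6, 345.8]), ([401, 364, 22, 23, 390], [411.7, 374.7])]
[2, 3, 3, 3, 4, 7, 15, 38, 74, 92, 72, 57, 69, 86, 91, 93, 92, 92]
moved: jar 0 case 238 bottle 25
```

View pics/s9.png

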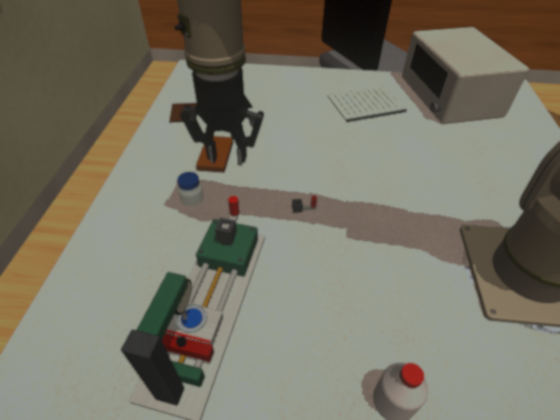

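The final view shows the crank seated at (226,230), the knob at (233,205), and the stage against the stop at (188,345). The case at (215,153) is only overlapped in the picture by the raised gripper; the jar and bottle have not moved. I hand in.

```bash
python3 -c "
from workcell import workorder
print(workorder.hand_in())"
```

```text
the job is handed in; nothing more can be done
None
```

The job is handed in: the crank is seated on the shaft and released, and it was wound until the stage met the red stop at a peak of about 10 N at the knob (roughly 6 N over the drag), after which the knob eased back about 6–9 mm when I let go; the bottle, jar and case were not touched.

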